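Chock the pipes and stow the keepers

ROBOT

A 6-joint arm with a two-finger parallel gripper is mounted at the origin on the work surface. World frame = base frame: x ahead of the robot, y to its left, z up, the work surface at z = 0. Lengths are in m, angles in rad, forces in N, time in s.
With the tool pointing down it reaches from about 0.35 to 0.95 m from the base axis. Payload 17.4 kg.
Tool frame: the origin (TCP) lies midway between the tips of the shut fingers; the grasp point (between the pads) lies 19 mm behind it; z points along the fingers, y is the direction in which the jaws open and shut (so a half turn about z gives the same grasp; the last joint's range is limited). The gripper opens to 93 mm and grips with 3 to 60 N. Pads are 15 mm wide; open, the fingers measure 128 mm over their backs; the gripper's body (75 mm by 188 mm) begins 65 mm behind the grasp point.
Start: joints at [-1.216, 0.116, 1.442, -0, 1.584, -0.038], TCP at [0.258, -0.624, 0.219] pointing down, gripper open.
Joint ranges: [-2.83, 2.83], [-0.83, 2.19], [0.07, 2.5], [-1.14, 4.28], [0.01, 3], [-2.97, 2.97]. Speed limits (rad/s): [1.89, 1.89, 2.22, 3.14, 3.14, 3.14].

INTERFACE

Orientations are given as a rotation vector (axis times angle).
In Python, from rig import env gives the robot as it stands.
- The arm moves only by the tool drive_tool, never from a script. Its argument "increments" is one flat list of numbers, 7 for each row, row after row: the shift along the tool's x, y, z in mm, then the turn, a rotation vector about the tool's x, y, z in degrees, then the closure, from -1 (fully open) to 1 (shut). In form: [x, y, z, wx, wy, wz, claw, x, y, z, wx, wy, wz, claw, ...]. A call has 1 to 12 rows; each row is the pose to reach, as a shift and turn from the pose commanded when the call began, along the tool's axes at that moment; what a row does not reach only later rows make up. A row lasts 1/12 s, in which the tool goes at most 41.7 mm and 7.16 degrees, less where a joint would pass 70% of its speed; a pose out of reach is approached as far as the arm can. A call with a gripper value outside its range is refused whole. The fingers move at their own pace and stop on an object; "grip_force" is the grip in N (left out, the last holds). Time passes only in rows, so rows that repeat a pose let the fingers close. It gives the time, the measured TCP pose, the force and the opening at its end, in the units of the state.
- env.get_obs(): the state, without advancing time (a new reading comes with each control period).
- env.camera(name): name is "scene" or "top"; returns the picture (400x640x3 uint8, red, green, blue); there is no depth.
- env.camera_params(name): a dict with "camera_matrix" (3x3 intrinsics, pixels), "dist" ([k1, k2, p1, p2, k3] as OpenCV has them; the pictures are not rectified), "T" (4x4, takes a point from camera to world coordinates). Camera axes: x right, y down, z forward; pixel columns grow to the right and rows downward; lengths in m; the calibration is good to about 2 mm. A picture is of the moment at which its call begins. camera_params takes no time and is no camera call.
- env.sign_off(): hands the job in, once; it reports no verdict.
The state is a dict: "t": time; "q": joint angles; "qd": joint speeds; "effort": joint torques, N m; "tool_pos": TCP position; "eef_rot": TCP orientation; "wrist_force": force on the tool from outside, world axes, zero at the start; "moment": the same for the moment, N m; "grip_width": finger opening in m.
Only numpy, scipy, OpenCV 4.12 (cv2) and the standard library are available. Lean on these libraries where they do the work, as an engineer would, in place of code of your own. Each camera call takes 0.05 s, during which the arm holds its last target. There are 200 camera calls.

TASK

Chock the pipes on the sloping blue rack: while the red keepers still stand over them, push a yellow wedge chock, toe first, up against the middle of the low side of every pipe. Only when every pipe is chocked, take off all three red keepers (also one that stands over an empty lane) and hang them astride the square stow rail, level and side by side. Leave each pipe resting square on its yellow line against its chock (should a chock be knocked away and a pipe roll, put both back), and do not disturb the can, the wrench or the offcut.

Things in the scene. Friction and masses are not known exactly. Their poses are not given: they have to be found in the camera images.
- lane1 (a point): middle of lane 1's yellow line, on the rack's surface. The surface slopes down at 8 degrees along this point's +x (itself level, pointing roughly away from the robot); y runs along the line and the pipe, z is vertical. Lane 1 is the robot's rightmost (low y), lane 3 the leftmost.
- lane2 (a point): middle of lane 2's yellow line, on the rack's surface. The surface slopes down at 8 degrees along this point's +x (itself level, pointing roughly away from the robot); y runs along the line and the pipe, z is vertical. 
- lane3 (a point): middle of lane 3's yellow line, on the rack's surface. The surface slopes down at 8 degrees along this point's +x (itself level, pointing roughly away from the robot); y runs along the line and the pipe, z is vertical. 
- rack: fixed blue sloping rack, axes as the lanes' points, origin on the bench under its middle. Three lanes side by side in y, 125 mm apart, parted by ridges 5 mm wide and 8 mm high; 12 mm high lips bound the slope 50 mm above the yellow lines and 183 mm below them; the low one, 24 mm high but for a 60 mm gap in mid-lane, catches a pipe that rolls away.
- pipe1_c (a point): centre of the brown steel pipe in lane 1, None if absent: 48 mm diameter, 100 mm long, about 0.45 kg; its axis is this point's y (x and z turn as it rolls). It starts on lane 1's yellow line under keeper 1, leaning on that keeper's low legs; with neither keeper nor chock it rolls down the slope.
- pipe2_c (a point): centre of the brown steel pipe in lane 2, None if absent: 48 mm diameter, 100 mm long, about 0.45 kg; its axis is this point's y (x and z turn as it rolls). It starts on lane 2's yellow line under keeper 2, leaning on that keeper's low legs; with neither keeper nor chock it rolls down the slope.
- pipe3_c (a point): centre of the brown steel pipe in lane 3, None if absent: 48 mm diameter, 100 mm long, about 0.45 kg; its axis is this point's y (x and z turn as it rolls). It starts on lane 3's yellow line under keeper 3, leaning on that keeper's low legs; with neither keeper nor chock it rolls down the slope.
- keeper1_grip (a point): red steel keeper 1 (0.4 kg, an inverted U on four legs, at first astride lane 1's line): middle of its grip tab (12 mm thick in x, 44 mm in y, 34 mm high). Top plate 74 (x) by 76 (y) by 5 mm, underside 22 mm below this point. Legs 8 x 14 mm at the corners, down to 74 mm below this point; clear between them 58 mm in x, 48 mm in y. z is up; the same turned half round.
- keeper2_grip (a point): red steel keeper 2 (0.4 kg, an inverted U on four legs, at first astride lane 2's line): middle of its grip tab (12 mm thick in x, 44 mm in y, 34 mm high). Top plate 74 (x) by 76 (y) by 5 mm, underside 22 mm below this point. Legs 8 x 14 mm at the corners, down to 74 mm below this point; clear between them 58 mm in x, 48 mm in y. z is up; the same turned half round.
- keeper3_grip (a point): red steel keeper 3 (0.4 kg, an inverted U on four legs, at first astride lane 3's line): middle of its grip tab (12 mm thick in x, 44 mm in y, 34 mm high). Top plate 74 (x) by 76 (y) by 5 mm, underside 22 mm below this point. Legs 8 x 14 mm at the corners, down to 74 mm below this point; clear between them 58 mm in x, 48 mm in y. z is up; the same turned half round.
- chock1_grip (a point): yellow wedge chock 1 (0.22 kg): balance point, 34 mm above the underside, in its black upright fin (24 mm in x, 26 in y, up to 56 mm high). Body 88 x 26 x 24 mm, dark steel tail; the toe is 60 mm from this point to -x, its face rises at 45 degrees. Touches a pipe on the same surface when the pipe's centre is 70 mm from this point along -x (and 10 mm lower). Starts on the bench.
- chock2_grip (a point): yellow wedge chock 2 (0.22 kg): balance point, 34 mm above the underside, in its black upright fin (24 mm in x, 26 in y, up to 56 mm high). Body 88 x 26 x 24 mm, dark steel tail; the toe is 60 mm from this point to -x, its face rises at 45 degrees. Touches a pipe on the same surface when the pipe's centre is 70 mm from this point along -x (and 10 mm lower). Starts on the bench.
- chock3_grip (a point): yellow wedge chock 3 (0.22 kg): balance point, 34 mm above the underside, in its black upright fin (24 mm in x, 26 in y, up to 56 mm high). Body 88 x 26 x 24 mm, dark steel tail; the toe is 60 mm from this point to -x, its face rises at 45 degrees. Touches a pipe on the same surface when the pipe's centre is 70 mm from this point along -x (and 10 mm lower). Starts on the bench.
- rail_mid (a point): fixed stow rail of dark square steel tube: middle of the bar's top face, 160 mm above the bench. The bar is 25 mm wide and high and runs level along this point's x, 310 mm clear between its end posts. A keeper hung on it has its grip point 22 mm above this face and its own y along the rail; three fit at 88 mm spacing.
- can: bystander: a blue spray can, 62 mm diameter, 130 mm high; origin under its centre
- wrench: bystander: a steel wrench 200 mm long lying on the bench along its x axis
- offcut: bystander: a dark square-tube offcut 120 x 40 x 40 mm, along its x axis; origin under its centre
Things that resemble listed ones, but are neither listed nor needed, are in the scene too. What is shaped like the part that bears pipe3_c but green is not meant.

How it is judged:
On the way:
1. every pipe that is there has a chock against its low side while its keeper still stands over it (((x of pipe1_c in the frame of chock1_grip between -0.0755 and -0.055 m and y of pipe1_c in the frame of chock1_grip between -0.025 and 0.025 m and x of chock1_grip in the frame of lane1 above 0.03 m and angle between the x axis of chock1_grip and the x axis of lane1, either way round below 0.35 rad and angle between chock1_grip's own z axis and vertical below 0.3 rad) or (x of pipe1_c in the frame of chock2_grip between -0.0755 and -0.055 m and y of pipe1_c in the frame of chock2_grip between -0.025 and 0.025 m and x of chock2_grip in the frame of lane1 above 0.03 m and angle between the x axis of chock2_grip and the x axis of lane1, either way round below 0.35 rad and angle between chock2_grip's own z axis and vertical below 0.3 rad) or (x of pipe1_c in the frame of chock3_grip between -0.0755 and -0.055 m and y of pipe1_c in the frame of chock3_grip between -0.025 and 0.025 m and x of chock3_grip in the frame of lane1 above 0.03 m and angle between the x axis of chock3_grip and the x axis of lane1, either way round below 0.35 rad and angle between chock3_grip's own z axis and vertical below 0.3 rad)) and horizontal distance between keeper1_grip and pipe1_c below 0.03 m and distance between keeper1_grip and pipe1_c below 0.065 m and ((x of pipe2_c in the frame of chock1_grip between -0.0755 and -0.055 m and y of pipe2_c in the frame of chock1_grip between -0.025 and 0.025 m and x of chock1_grip in the frame of lane2 above 0.03 m and angle between the x axis of chock1_grip and the x axis of lane2, either way round below 0.35 rad and angle between chock1_grip's own z axis and vertical below 0.3 rad) or (x of pipe2_c in the frame of chock2_grip between -0.0755 and -0.055 m and y of pipe2_c in the frame of chock2_grip between -0.025 and 0.025 m and x of chock2_grip in the frame of lane2 above 0.03 m and angle between the x axis of chock2_grip and the x axis of lane2, either way round below 0.35 rad and angle between chock2_grip's own z axis and vertical below 0.3 rad) or (x of pipe2_c in the frame of chock3_grip between -0.0755 and -0.055 m and y of pipe2_c in the frame of chock3_grip between -0.025 and 0.025 m and x of chock3_grip in the frame of lane2 above 0.03 m and angle between the x axis of chock3_grip and the x axis of lane2, either way round below 0.35 rad and angle between chock3_grip's own z axis and vertical below 0.3 rad)) and horizontal distance between keeper2_grip and pipe2_c below 0.03 m and distance between keeper2_grip and pipe2_c below 0.065 m and ((x of pipe3_c in the frame of chock1_grip between -0.0755 and -0.055 m and y of pipe3_c in the frame of chock1_grip between -0.025 and 0.025 m and x of chock1_grip in the frame of lane3 above 0.03 m and angle between the x axis of chock1_grip and the x axis of lane3, either way round below 0.35 rad and angle between chock1_grip's own z axis and vertical below 0.3 rad) or (x of pipe3_c in the frame of chock2_grip between -0.0755 and -0.055 m and y of pipe3_c in the frame of chock2_grip between -0.025 and 0.025 m and x of chock2_grip in the frame of lane3 above 0.03 m and angle between the x axis of chock2_grip and the x axis of lane3, either way round below 0.35 rad and angle between chock2_grip's own z axis and vertical below 0.3 rad) or (x of pipe3_c in the frame of chock3_grip between -0.0755 and -0.055 m and y of pipe3_c in the frame of chock3_grip between -0.025 and 0.025 m and x of chock3_grip in the frame of lane3 above 0.03 m and angle between the x axis of chock3_grip and the x axis of lane3, either way round below 0.35 rad and angle between chock3_grip's own z axis and vertical below 0.3 rad)) and horizontal distance between keeper3_grip and pipe3_c below 0.03 m and distance between keeper3_grip and pipe3_c below 0.065 m), for 0.3 s.
At the end, for the whole second after the job is handed in: all keepers hang at rest on the rail (plate within 10 mm of it in height, 22 mm of centre, 14 deg upright, 20 deg along it); each pipe rests within 30 mm of its line, 14 deg square, a chock toe-first on its low side: gap under 5.5 mm, within 25 mm of its middle, 18 deg straight (((x of pipe1_c in the frame of chock1_grip between -0.0755 and -0.055 m and y of pipe1_c in the frame of chock1_grip between -0.025 and 0.025 m and x of chock1_grip in the frame of lane1 above 0.03 m and angle between the x axis of chock1_grip and the x axis of lane1, either way round below 0.35 rad and angle between chock1_grip's own z axis and vertical below 0.3 rad) or (x of pipe1_c in the frame of chock2_grip between -0.0755 and -0.055 m and y of pipe1_c in the frame of chock2_grip between -0.025 and 0.025 m and x of chock2_grip in the frame of lane1 above 0.03 m and angle between the x axis of chock2_grip and the x axis of lane1, either way round below 0.35 rad and angle between chock2_grip's own z axis and vertical below 0.3 rad) or (x of pipe1_c in the frame of chock3_grip between -0.0755 and -0.055 m and y of pipe1_c in the frame of chock3_grip between -0.025 and 0.025 m and x of chock3_grip in the frame of lane1 above 0.03 m and angle between the x axis of chock3_grip and the x axis of lane1, either way round below 0.35 rad and angle between chock3_grip's own z axis and vertical below 0.3 rad)) and x of pipe1_c in the frame of lane1 between -0.03 and 0.03 m and y of pipe1_c in the frame of lane1 between -0.03 and 0.03 m and angle between the y axis of pipe1_c and the y axis of lane1, either way round below 0.25 rad and height (world z) of each of pipe1_c, pipe2_c, pipe3_c above 0.06 m and linear speed of each of pipe1, pipe2, pipe3, keeper1, keeper2, keeper3 below 0.02 m/s and ((x of pipe2_c in the frame of chock1_grip between -0.0755 and -0.055 m and y of pipe2_c in the frame of chock1_grip between -0.025 and 0.025 m and x of chock1_grip in the frame of lane2 above 0.03 m and angle between the x axis of chock1_grip and the x axis of lane2, either way round below 0.35 rad and angle between chock1_grip's own z axis and vertical below 0.3 rad) or (x of pipe2_c in the frame of chock2_grip between -0.0755 and -0.055 m and y of pipe2_c in the frame of chock2_grip between -0.025 and 0.025 m and x of chock2_grip in the frame of lane2 above 0.03 m and angle between the x axis of chock2_grip and the x axis of lane2, either way round below 0.35 rad and angle between chock2_grip's own z axis and vertical below 0.3 rad) or (x of pipe2_c in the frame of chock3_grip between -0.0755 and -0.055 m and y of pipe2_c in the frame of chock3_grip between -0.025 and 0.025 m and x of chock3_grip in the frame of lane2 above 0.03 m and angle between the x axis of chock3_grip and the x axis of lane2, either way round below 0.35 rad and angle between chock3_grip's own z axis and vertical below 0.3 rad)) and x of pipe2_c in the frame of lane2 between -0.03 and 0.03 m and y of pipe2_c in the frame of lane2 between -0.03 and 0.03 m and angle between the y axis of pipe2_c and the y axis of lane2, either way round below 0.25 rad and ((x of pipe3_c in the frame of chock1_grip between -0.0755 and -0.055 m and y of pipe3_c in the frame of chock1_grip between -0.025 and 0.025 m and x of chock1_grip in the frame of lane3 above 0.03 m and angle between the x axis of chock1_grip and the x axis of lane3, either way round below 0.35 rad and angle between chock1_grip's own z axis and vertical below 0.3 rad) or (x of pipe3_c in the frame of chock2_grip between -0.0755 and -0.055 m and y of pipe3_c in the frame of chock2_grip between -0.025 and 0.025 m and x of chock2_grip in the frame of lane3 above 0.03 m and angle between the x axis of chock2_grip and the x axis of lane3, either way round below 0.35 rad and angle between chock2_grip's own z axis and vertical below 0.3 rad) or (x of pipe3_c in the frame of chock3_grip between -0.0755 and -0.055 m and y of pipe3_c in the frame of chock3_grip between -0.025 and 0.025 m and x of chock3_grip in the frame of lane3 above 0.03 m and angle between the x axis of chock3_grip and the x axis of lane3, either way round below 0.35 rad and angle between chock3_grip's own z axis and vertical below 0.3 rad)) and x of pipe3_c in the frame of lane3 between -0.03 and 0.03 m and y of pipe3_c in the frame of lane3 between -0.03 and 0.03 m and angle between the y axis of pipe3_c and the y axis of lane3, either way round below 0.25 rad and x of keeper1_grip in the frame of rail_mid between -0.15 and 0.15 m and y of keeper1_grip in the frame of rail_mid between -0.022 and 0.022 m and z of keeper1_grip in the frame of rail_mid between 0.012 and 0.032 m and angle between the y axis of each of keeper1_grip, keeper2_grip, keeper3_grip and the x axis of rail_mid, either way round below 0.35 rad and angle between each of keeper1_grip, keeper2_grip, keeper3_grip's own z axis and vertical below 0.25 rad and x of keeper2_grip in the frame of rail_mid between -0.15 and 0.15 m and y of keeper2_grip in the frame of rail_mid between -0.022 and 0.022 m and z of keeper2_grip in the frame of rail_mid between 0.012 and 0.032 m and x of keeper3_grip in the frame of rail_mid between -0.15 and 0.15 m and y of keeper3_grip in the frame of rail_mid between -0.022 and 0.022 m and z of keeper3_grip in the frame of rail_mid between 0.012 and 0.032 m); the robot touches nothing.
It fails at once if the can is moved more than 40 mm (distance of can from where it was at the start of the episode above 0.04 m).
It fails at once if the wrench is moved more than 40 mm (distance of wrench from where it was at the start of the episode above 0.04 m).
It fails at once if the offcut is moved more than 40 mm (distance of offcut from where it was at the start of the episode above 0.04 m).
Of pipe1, pipe2, pipe3 only 2 to 3 are there at a start; the rules pass over those that are not, and their reading is None.
At some moment in a run one of chock1, chock2, chock3 may be knocked a few centimetres aside while the robot is not near it.
It also fails if it takes over 210 s, if anything falls off the work surface, if the arm or the gripper's body presses on something with over 40 N, if the wrist force passes 120 N, or if a joint passes its speed limit or range.

## Working session

There is one attempt and no reset: what is moved stays moved. The work goes in short steps, Python scripts to look and compute and a tool call to move; the robot and the scene stay as the last step left them, time stands still between calls to the robot, and variables do not carry over. Pictures are saved under pics/ and viewed, about 12 in all and at most 16, crops included, and the job is handed in when it is done.

Besides the shell and the picture viewer there is one more tool, called after "Request:" as name(argument=value, ...) on one line, values as JSON. drive_tool: Moves the arm, as the interface text tells. Its arguments: {"type":"object","properties":{"increments":{"type":"array"},"grip_force":{"type":"number"}},"required":["increments"]}

```bash
ls; mkdir -p pics
cat > h.py <<'E'
import numpy as np, cv2
from rig import env
from scipy.spatial.transform import Rotation as R
def snap(n,fn=None):
    im=np.array(env.camera(n))
    if fn: cv2.imwrite('pics/'+fn,im[:,:,::-1])
    return im
def ray(n,uv):
    p=env.camera_params(n);T=np.array(p['T'])
    u=cv2.undistortPoints(np.array(uv,float).reshape(-1,1,2),np.array(p['camera_matrix']),np.array(p['dist'])).reshape(-1,2)
    d=np.c_[u,np.ones(len(u))]@T[:3,:3].T
    return T[:3,3],d
def onz(n,uv,z):
    o,d=ray(n,uv);return o+d*((z-o[2])/d[:,2])[:,None]
def proj(n,P):
    p=env.camera_params(n);T=np.linalg.inv(np.array(p['T']))
    return cv2.projectPoints(np.array(P,float).reshape(-1,1,3),cv2.Rodrigues(T[:3,:3])[0],T[:3,3],np.array(p['camera_matrix']),np.array(p['dist']))[0].reshape(-1,2)
def tri(uv1,uv2,a='scene',b='top'):
    o1,d1=ray(a,uv1);o2,d2=ray(b,uv2);d1=d1[0];d2=d2[0]
    s=np.linalg.lstsq(np.c_[d1,-d2],o2-o1,rcond=None)[0]
    p,q=o1+s[0]*d1,o2+s[1]*d2
    return (p+q)/2,np.linalg.norm(p-q)
E
python3 - <<'E'
from h import *
a=snap('scene','s0.png');b=snap('top','t0.png')
for n in('scene','top'):
    p=env.camera_params(n);print(n,np.round(p['T'],3).tolist(),np.round(p['camera_matrix'],1).tolist())
print(env.get_obs())
E
```

```text
pics
scene [[-0.475, 0.676, -0.563, 1.136], [0.88, 0.356, -0.316, 0.378], [-0.013, -0.646, -0.764, 0.857], [0.0, 0.0, 0.0, 1.0]] [[385.6, 0.0, 314.4], [0.0, 385.6, 197.5], [0.0, 0.0, 1.0]]
top [[-0.028, -0.997, 0.069, 0.506], [-1.0, 0.029, 0.004, 0.097], [-0.006, -0.068, -0.998, 1.237], [0.0, 0.0, 0.0, 1.0]] [[386.8, 0.0, 323.4], [0.0, 386.8, 199.9], [0.0, 0.0, 1.0]]
{'t': 0.1, 'q': array([-1.21581235e+00,  1.16445288e-01,  1.44217034e+00, -4.84463585e-06,
        1.58395803e+00, -3.77877784e-02]), 'qd': array([-0.00059448, -0.00111576, -0.00195674, -0.00136406, -0.00024195,
       -0.00198311]), 'effort': array([ 1.86904785e-03, -7.22897029e+01, -6.23867083e+01,  7.80804385e-02,
        2.27561669e-02, -7.66121229e-05]), 'tool_pos': array([ 0.25829892, -0.62345038,  0.21799155]), 'eef_rot': array([-3.08025625e+00, -6.12817314e-01,  2.50806098e-04]), 'wrist_force': array([-0.37032765,  0.03993449,  0.3106785 ]), 'moment': array([ 0.05803615, -0.01356107,  0.0167753 ]), 'grip_width': 0.0932352625380293}
```

View pics/s0.png

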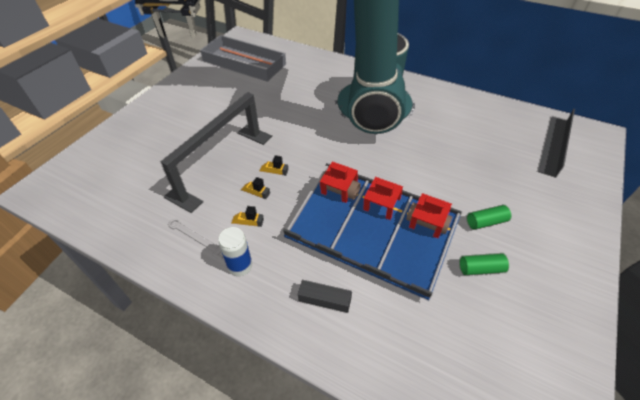

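View pics/t0.png

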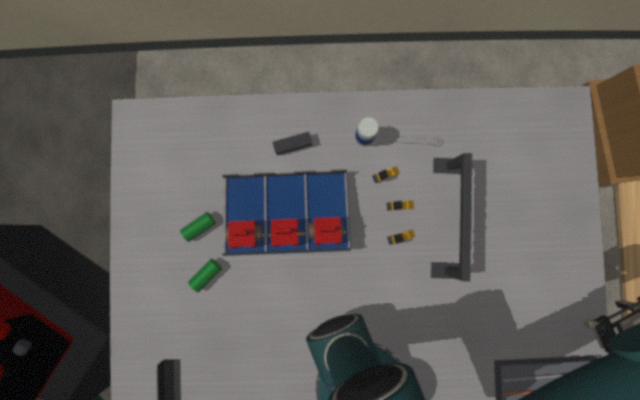

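The scene view shows the rack at (375,225), keepers at (339,181), (383,197) and (430,214), chocks at (275,165), (257,187) and (249,216), the rail from (175,185) to (250,115), the can at (234,250), the wrench at (190,235) and the offcut at (325,295). In the top view, the chocks are at (386,175), (400,205) and (401,237), and the rail is at (466,215).

Lookalikes: the green pipes at (489,216) and (484,264) in the scene view are not meant. The dark offcut and the dark wall piece at (558,145) could be taken for the rail. I'll check my choices in a crop.

Run:
```python
from h import *
a=cv2.imread('pics/s0.png');b=cv2.imread('pics/t0.png')
c1=cv2.resize(a[150:300,220:470],None,fx=3.2,fy=3.2,interpolation=cv2.INTER_CUBIC)
cv2.imwrite('pics/c1.png',c1[:,:800])
cv2.imwrite('pics/c2.png',cv2.resize(b[145:290,215:480],None,fx=3,fy=3,interpolation=cv2.INTER_CUBIC))
for n,im in(('s',a),('t',b)):
    h=cv2.cvtColor(im,cv2.COLOR_BGR2HSV)
    for nm,lo,hi in(('yel',(15,120,80),(35,255,255)),('red',(0,150,80),(8,255,255)),('blue',(105,120,40),(125,255,200))):
        m=cv2.inRange(h,lo,hi);k,l,st,c=cv2.connectedComponentsWithStats(m)
        for i in range(1,k):
            if st[i,4]>15: print(n,nm,st[i].tolist(),np.round(c[i],1).tolist())
```

```text
s yel [144, 3, 24, 3, 46] [152.9, 4.1]
s yel [0, 156, 31, 37, 635] [11.2, 172.1]
s yel [260, 162, 24, 12, 175] [271.6, 168.1]
s yel [242, 182, 23, 15, 154] [252.6, 189.4]
s yel [393, 208, 9, 4, 16] [397.0, 209.4]
s yel [0, 210, 61, 100, 3370] [20.6, 256.4]
s yel [232, 212, 27, 14, 211] [244.3, 219.3]
s red [320, 162, 38, 39, 770] [338.3, 178.2]
s red [364, 178, 38, 40, 781] [382.9, 193.8]
s red [411, 194, 40, 43, 918] [430.8, 212.0]
s blue [106, 0, 45, 28, 649] [126.6, 15.1]
s blue [345, 0, 11, 56, 501] [349.7, 28.9]
s blue [399, 0, 241, 201, 23154] [533.4, 57.7]
s blue [359, 179, 6, 10, 30] [361.4, 182.4]
s blue [363, 183, 7, 12, 18] [366.3, 188.2]
s blue [291, 185, 64, 63, 2103] [321.9, 217.6]
s blue [395, 195, 14, 15, 111] [401.9, 202.1]
s blue [334, 198, 67, 70, 2529] [366.8, 234.4]
s blue [410, 199, 7, 6, 19] [413.4, 200.9]
s blue [450, 212, 6, 15, 42] [452.3, 217.9]
s blue [381, 215, 69, 74, 2760] [414.4, 254.9]
s blue [285, 235, 144, 64, 305] [358.0, 267.3]
s blue [224, 249, 26, 22, 320] [238.3, 261.9]
t yel [588, 66, 52, 119, 4290] [618.0, 125.9]
t yel [387, 168, 12, 9, 83] [392.1, 171.7]
t yel [377, 174, 4, 7, 19] [378.4, 177.0]
t yel [402, 201, 11, 8, 78] [407.0, 204.5]
t yel [391, 203, 3, 6, 18] [392.0, 205.5]
t yel [401, 230, 13, 10, 88] [407.4, 234.7]
t yel [392, 236, 4, 7, 20] [393.2, 239.2]
t red [314, 219, 28, 25, 481] [327.2, 230.4]
t red [271, 221, 27, 25, 428] [284.0, 232.3]
t red [228, 222, 27, 25, 515] [240.7, 233.8]
t blue [357, 136, 10, 7, 23] [360.8, 140.0]
t blue [307, 173, 39, 56, 1597] [326.0, 195.6]
t blue [267, 175, 38, 57, 1626] [285.9, 197.9]
t blue [227, 177, 37, 49, 1530] [245.2, 198.7]
t blue [309, 235, 38, 14, 181] [328.7, 244.8]
t blue [268, 236, 38, 15, 200] [288.5, 246.0]
t blue [227, 239, 37, 14, 161] [248.4, 248.3]
```

View pics/c1.png

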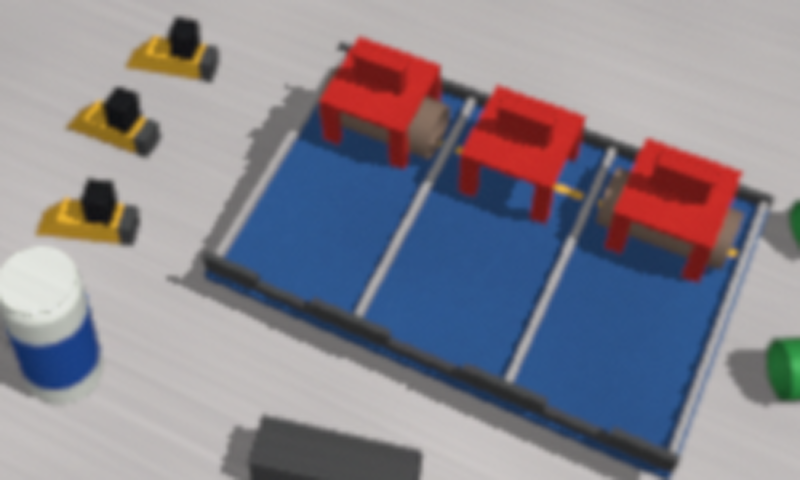

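View pics/c2.png

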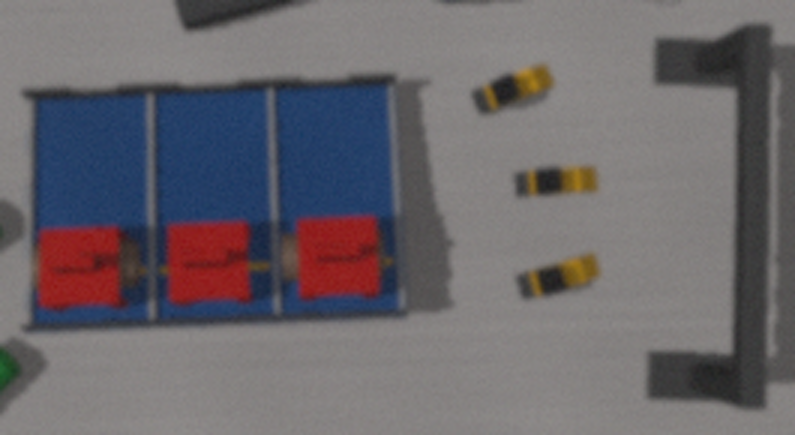

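Crops: only two pipes are there, in lane 1 (shifted to +y under its keeper) and lane 3 (shifted to −y). Lane 2 is empty with its keeper standing. The chock toes point to −y (image right in the top view). The chocks, rail and red keepers match their descriptions. Next I measure by triangulation.

Run:
```python
from h import *
S=lambda x,y:(220+x/3.2,150+y/3.2)
T=lambda x,y:(215+x/3,145+y/3)
pairs={'k1 nl':(S(322,88),T(377,215)),'k1 nr':(S(407,122),T(298,218)),'k1 fr':(S(441,68),T(300,298)),
'k2 nl':(S(461,140),T(246,221)),'k2 nr':(S(552,173),T(167,225)),'k2 fr':(S(584,118),T(170,303)),
'k3 nl':(S(607,196),T(118,227)),'k3 nr':(S(705,237),T(38,229)),'k3 fr':(S(741,173),T(40,306)),
'low r':(S(207,252),T(394,78)),'low l':(S(674,458),T(25,93)),'high r':(S(342,45),T(405,313)),'high l':(S(770,198),T(28,328)),
'can top':(S(38,268),(367.5,124.5)),
'rail near':((165,160),(466,153)),'rail far':((252,97),(466,281))}
for k,(a,b) in pairs.items():
    p,e=tri(a,b);print(k,np.round(p,4),round(e,4))
a=cv2.imread('pics/s0.png');b=cv2.imread('pics/t0.png')
# fins: dark blobs
def dark(im,box,thr):
    x,y,w,h=box;g=cv2.cvtColor(im[y:y+h,x:x+w],cv2.COLOR_BGR2GRAY)
    k,l,st,c=cv2.connectedComponentsWithStats((g<thr).astype('uint8'))
    return [(st[i,4],np.round(c[i]+[x,y],1).tolist()) for i in range(1,k) if st[i,4]>8]
print('scene');
for bx in((255,150,40,30),(236,172,40,30),(228,200,40,32)):print(dark(a,bx,45))
print('top')
for bx in((370,163,36,24),(384,195,36,22),(384,226,36,22)):print(dark(b,bx,40))
print('rail top view rows')
g=cv2.cvtColor(b,cv2.COLOR_BGR2GRAY)
for r in(170,190,215,240,265):print(r,g[r,452:492].tolist())
```

```text
k1 nl [0.5318 0.0558 0.1278] 0.0057
k1 nr [0.5312 0.1315 0.1254] 0.0058
k1 fr [0.4554 0.1299 0.1165] 0.0014
k2 nl [0.5305 0.1794 0.1285] 0.002
k2 nr [0.529  0.2544 0.1291] 0.0007
k2 fr [0.4543 0.2546 0.1178] 0.0007
k3 nl [0.529  0.3    0.1278] 0.0027
k3 nr [0.5295 0.3764 0.1255] 0.0052
k3 fr [0.4547 0.3799 0.1203] 0.0013
low r [0.6738 0.0295 0.0584] 0.0018
low l [0.6703 0.4092 0.0556] 0.0014
high r [0.4358 0.0274 0.0789] 0.0019
high l [0.4307 0.4053 0.0773] 0.0055
can top [ 0.793  -0.0298  0.1481] 0.0034
rail near [ 0.699  -0.3003  0.1736] 0.0006
rail far [ 0.3396 -0.2892  0.1427] 0.0084
scene
[(np.int32(72), [277.0, 161.9])]
[(np.int32(91), [257.7, 184.1])]
[(np.int32(94), [250.3, 212.8])]
top
[(np.int32(25), [382.8, 174.9])]
[(np.int32(23), [397.1, 205.1])]
[(np.int32(21), [398.6, 238.2])]
rail top view rows
170 [52, 57, 53, 59, 56, 60, 57, 54, 51, 49, 47, 54, 61, 60, 59, 61, 58, 59, 61, 82, 104, 112, 100, 88, 85, 87, 87, 85, 88, 85, 84, 86, 89, 92, 111, 128, 131, 130, 135, 135]
190 [130, 129, 129, 130, 127, 130, 128, 115, 88, 55, 54, 61, 60, 59, 57, 59, 60, 64, 65, 91, 116, 116, 100, 85, 84, 83, 82, 86, 82, 85, 84, 87, 87, 92, 110, 124, 131, 129, 129, 132]
215 [129, 125, 124, 127, 123, 126, 123, 114, 83, 55, 51, 57, 60, 63, 58, 60, 61, 63, 74, 96, 114, 113, 97, 85, 81, 85, 81, 83, 85, 84, 84, 82, 83, 93, 109, 124, 129, 127, 131, 128]
240 [129, 128, 128, 128, 128, 128, 118, 92, 65, 51, 55, 61, 62, 60, 59, 57, 59, 63, 84, 105, 116, 110, 94, 88, 85, 83, 84, 84, 85, 86, 85, 86, 91, 111, 125, 129, 131, 134, 130, 132]
265 [57, 51, 58, 54, 53, 52, 54, 48, 51, 47, 57, 60, 61, 57, 57, 59, 65, 71, 81, 86, 89, 81, 85, 85, 85, 84, 82, 83, 86, 85, 84, 85, 95, 114, 126, 131, 129, 133, 134, 131]
```

```bash
cat >> h.py <<'E'
t8=np.radians(8)
def keeper(g,yaw,tilt):  # plate top corners+tab top corners+feet from grip point
    M=R.from_euler('z',yaw).as_matrix()@R.from_euler('y',tilt).as_matrix()
    P=[[sx*.037,sy*.038,-.017] for sx,sy in((1,1),(1,-1),(-1,-1),(-1,1))]+[[sx*.006,sy*.022,.017] for sx,sy in((1,1),(1,-1),(-1,-1),(-1,1))]
    return np.array(g)+np.array(P)@M.T
E
python3 - <<'E'
from h import *
for s,t in(((277,161.9),(382.8,174.9)),((257.7,184.1),(397.1,205.1)),((250.3,212.8),(398.6,238.2))):
    print(0)
S=[(277,161.9),(257.7,184.1),(250.3,212.8)];Tp=[(398.6,238.2),(397.1,205.1),(382.8,174.9)]
tb=[((407.4,234.7),(393.2,239.2)),((407,204.5),(392,205.5)),((392.1,171.7),(378.4,177))]
for s,t,(y1,y2) in zip(S,Tp,tb):
    p,e=tri(s,t);A=onz('top',[y1],.016)[0];B=onz('top',[y2],.024)[0];d=B-A
    print('fin',np.round(p,4),round(e,4),'at z.045',np.round(onz('top',[t],.045)[0],4),'yel',A.round(4),B.round(4),'yaw',np.degrees(np.arctan2(d[1],d[0])).round(1))
# plates from top
Tq=lambda x,y:(215+x/3,145+y/3)
for n,c in(('k1',[(298,218),(377,215),(380,292),(300,298)]),('k2',[(167,225),(246,221),(248,299),(170,303)]),('k3',[(38,229),(118,227),(120,303),(40,306)])):
    q=onz('top',[Tq(*i) for i in c],.115);print(n,q.mean(0).round(4),np.degrees(np.arctan2(*(q[1]-q[0])[:2])).round(1),(q[[0,1]].mean(0)-q[[2,3]].mean(0)).round(4))
# line segments + rack edges
l=onz('top',[(223.3,176),(346.7,171)],.056);h=onz('top',[(224.3,254.3),(350,249.3)],.078);print(l.round(4),h.round(4))
for r,(a,b) in {190:(460,470.7),215:(460,470.5),240:(459,470)}.items(): print('rail',onz('top',[((a+b)/2,r)],.16).round(4), onz('top',[(a,r),(b,r)],.16)[:,1].round(4))
print('posts',onz('top',[(466,153),(466,281)],.16).round(4))
im=cv2.imread('pics/s0.png');x0,y0,f=315,155,5
c=cv2.resize(im[y0:y0+90,x0:x0+145],None,fx=f,fy=f,interpolation=cv2.INTER_CUBIC)
for g in([.492,.0935,.133],[.491,.217,.133],[.4905,.3405,.133]):
  for tl,col in((t8,(0,255,0)),(0,(255,255,0))):
    for u in proj('scene',keeper(g,np.radians(-1),tl)): cv2.circle(c,tuple(int(v) for v in (u-[x0,y0])*f+f/2),2,col,-1)
cv2.imwrite('pics/ov.png',c)
E
```

```text
0
0
0
fin [ 0.4634 -0.1261  0.0415] 0.0009 at z.045 [ 0.4638 -0.1259  0.045 ] yel [ 0.4729 -0.1595  0.016 ] [ 0.4604 -0.1128  0.024 ] yaw 104.9
fin [ 0.5659 -0.1262  0.042 ] 0.0006 at z.045 [ 0.5656 -0.1254  0.045 ] yel [ 0.5681 -0.1622  0.016 ] [ 0.5659 -0.1132  0.024 ] yaw 92.5
fin [ 0.6615 -0.0859  0.0411] 0.001 at z.045 [ 0.6607 -0.0849  0.045 ] yel [ 0.6739 -0.1193  0.016 ] [ 0.6572 -0.0739  0.024 ] yaw 110.2
k1 [0.4952 0.0908 0.115 ] 179.5 [0.0756 0.0002 0.    ]
k2 [0.4927 0.2174 0.115 ] 178.7 [0.0751 0.0007 0.    ]
k3 [0.492  0.3422 0.115 ] -179.8 [0.0738 0.0008 0.    ]
[[0.6704 0.4086 0.056 ]
 [0.6746 0.0274 0.056 ]] [[0.4315 0.4025 0.078 ]
 [0.4363 0.0265 0.078 ]]
rail [[ 0.5967 -0.2979  0.16  ]] [-0.2827 -0.3131]
rail [[ 0.5266 -0.2939  0.16  ]] [-0.2791 -0.3087]
rail [[ 0.4572 -0.2882  0.16  ]] [-0.2727 -0.3036]
posts [[ 0.7016 -0.3056  0.16  ]
 [ 0.3441 -0.2869  0.16  ]]
```

View pics/ov.png

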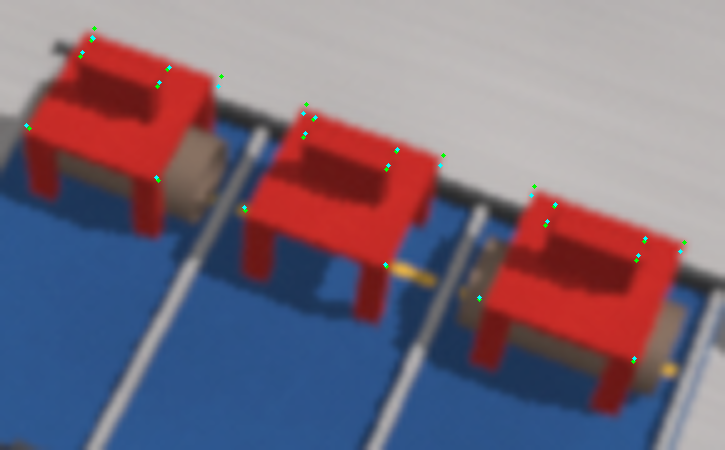

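The cyan dots (keepers level, grip z≈0.133) match the plate and tab corners in all three lanes, so the keepers stand level. The values agree with the given sizes: lanes 125 mm apart, plates about 75 mm, fin middle at z 0.042. I'll use chock C (0.464, −0.126) for lane 1 and chock B (0.566, −0.126) for lane 3.

```bash
cat >> h.py <<'E'
def go(*wps,grasp=True):
    """wps: (x,y,z,yaw deg,tilt deg) of the grasp point; prints tool-axis shift mm + rotvec deg from present pose"""
    o=env.get_obs();p=np.array(o['tool_pos']);M=R.from_rotvec(o['eef_rot'])
    print('t',round(o['t'],2),'grasp now',(p-M.apply([0,0,.019])).round(4),'rot',M.as_matrix().round(2)[:,0],'F',np.round(o['wrist_force'],1),'w',round(o['grip_width'],4))
    for x,y,z,yaw,tilt in wps:
        D=R.from_euler('z',yaw,degrees=True)*R.from_euler('y',tilt,degrees=True)*R.from_matrix(np.diag([1.,-1,-1]))
        T=np.array([x,y,z])+D.apply([0,0,.019])
        s=M.inv().apply(T-p)*1000;w=np.degrees((M.inv()*D).as_rotvec())
        print('->',s.round(1).tolist(),w.round(1).tolist(),'rows>=',max(np.linalg.norm(s)/41.7,np.linalg.norm(w)/7.16).round(1))
E
python3 -c "
from h import *
go((.464,-.1262,.26,104.9,0),(.464,-.1262,.036,104.9,0))"
```

```text
t 0.1 grasp now [ 0.2583 -0.6235  0.237 ] rot [0.92 0.38 0.  ] F [-0.4  0.   0.3] w 0.0932
-> [380.4, -380.7, -22.6] [-0.0, -0.0, -82.4] rows>= 12.9
-> [380.4, -380.5, 201.4] [-0.0, -0.0, -82.4] rows>= 13.8
```

Request:
drive_tool(increments=[0, 0, -23, 0, 0, 0, -1, 380, -381, -23, 0, 0, -82.4, -1, 380, -381, -23, 0, 0, -82.4, -1, 380, -381, -23, 0, 0, -82.4, -1, 380, -381, -23, 0, 0, -82.4, -1, 380, -381, -23, 0, 0, -82.4, -1, 380, -381, -23, 0, 0, -82.4, -1, 380, -381, -23, 0, 0, -82.4, -1, 380, -381, -23, 0, 0, -82.4, -1, 380, -381, -23, 0, 0, -82.4, -1, 380, -381, -23, 0, 0, -82.4, -1, 380, -381, -23, 0, 0, -82.4, -1])

```text
t: 1.1
tool_pos: [0.4333, -0.1979, 0.2416]
eef_rot: [1.985, 2.435, 0.0]
wrist_force: [1.0, -0.1, 0.4]
grip_width: 0.0933
```

```bash
python3 -c "
from h import *
go((.464,-.1262,.16,104.9,0),(.464,-.1262,.036,104.9,0))"
```

```text
t 1.1 grasp now [ 0.4333 -0.1979  0.2606] rot [-0.2   0.98 -0.  ] F [ 1.  -0.1  0.4] w 0.0933
-> [64.1, 44.5, 100.6] [0.0, 0.0, -3.3] rows>= 3.1
-> [64.1, 44.5, 224.6] [0.0, 0.0, -3.3] rows>= 5.7
```

Request:
drive_tool(increments=[0, 0, 0, 0, 0, 0, -1, 0, 0, 0, 0, 0, 0, -1])

```text
t: 1.27
tool_pos: [0.4337, -0.1982, 0.2416]
eef_rot: [1.988, 2.433, -0.0]
wrist_force: [-0.8, -0.2, -0.5]
grip_width: 0.093
```

```bash
python3 -c "
from h import *
go((.464,-.1262,.16,104.9,0),(.464,-.1262,.036,104.9,0))"
```

```text
t 1.27 grasp now [ 0.4337 -0.1982  0.2606] rot [-0.2   0.98 -0.  ] F [-0.8 -0.2 -0.5] w 0.093
-> [64.5, 44.0, 100.6] [0.0, 0.0, -3.4] rows>= 3.1
-> [64.5, 44.0, 224.6] [0.0, 0.0, -3.4] rows>= 5.7
```

Request:
drive_tool(increments=[64.5, 44, 101, 0, 0, -3.4, -1, 64.5, 44, 101, 0, 0, -3.4, -1, 64.5, 44, 101, 0, 0, -3.4, -1, 64.5, 44, 150, 0, 0, -3.4, -1, 64.5, 44, 190, 0, 0, -3.4, -1, 64.5, 44, 224, 0, 0, -3.4, -1, 64.5, 44, 224, 0, 0, -3.4, -1, 64.5, 44, 224, 0, 0, -3.4, 1, 64.5, 44, 224, 0, 0, -3.4, 1, 64.5, 44, 224, 0, 0, -3.4, 1, 64.5, 44, 224, 0, 0, -3.4, 1, 64.5, 44, 224, 0, 0, -3.4, 1], grip_force=25)

```text
t: 2.27
tool_pos: [0.4645, -0.1285, 0.0195]
eef_rot: [1.918, 2.485, 0.001]
wrist_force: [-0.7, -0.0, 0.3]
grip_width: 0.0641
```

```bash
python3 -c "
from h import *
go((.464,-.1262,.20,104.9,0),(.59,.094,.20,0.7,8),(.59,.094,.09,.7,8))"
```

```text
t 2.27 grasp now [ 0.4645 -0.1285  0.0385] rot [-0.25  0.97 -0.  ] F [-0.7 -0.   0.3] w 0.0641
-> [2.1, 0.4, -161.5] [0.1, 0.1, -0.2] rows>= 3.9
-> [183.9, 175.5, -161.6] [7.4, -5.7, 103.8] rows>= 14.6
-> [184.1, 175.3, -51.6] [7.4, -5.7, 103.8] rows>= 14.6
```

Request:
drive_tool(increments=[1, 0, 1, 0, 0, 0, 1, 1, 0, 1, 0, 0, 0, 1, 1, 0, 1, 0, 0, 0, 1, 1, 0, 1, 0, 0, 0, 1, 1, 0, 1, 0, 0, 0, 1, 1, 0, 1, 0, 0, 0, 1, 1, 0, 1, 0, 0, 0, 1, 1, 0, 1, 0, 0, 0, 1, 1, 0, -40, 0, 0, 0, 1, 1, 0, -80, 0, 0, 0, 1, 1, 0, -160, 0, 0, 0, 1, 1, 0, -160, 0, 0, 0, 1])

```text
t: 3.27
tool_pos: [0.463, -0.127, 0.1798]
eef_rot: [1.919, 2.487, 0.0]
wrist_force: [0.5, -0.4, -2.3]
grip_width: 0.0257
```

```bash
python3 -c "
from h import *
go((.59,.094,.20,0.7,8),(.59,.094,.1,.7,8))
snap('scene','s1.png')"
```

```text
t 3.27 grasp now [ 0.463  -0.127   0.1988] rot [-0.25  0.97 -0.  ] F [ 0.5 -0.4 -2.3] w 0.0257
-> [182.2, 176.3, -1.4] [7.3, -5.7, 103.8] rows>= 14.6
-> [182.2, 176.3, 98.6] [7.3, -5.7, 103.8] rows>= 14.6
```

Request:
drive_tool(increments=[182, 176.5, -1.5, 7.3, -5.7, 103.8, 1, 182, 176.5, -1.5, 7.3, -5.7, 103.8, 1, 182, 176.5, -1.5, 7.3, -5.7, 103.8, 1, 182, 176.5, -1.5, 7.3, -5.7, 103.8, 1, 182, 176.5, -1.5, 7.3, -5.7, 103.8, 1, 182, 176.5, -1.5, 7.3, -5.7, 103.8, 1, 182, 176.5, -1.5, 7.3, -5.7, 103.8, 1, 182, 176.5, -1.5, 7.3, -5.7, 103.8, 1, 182, 176.5, -1.5, 7.3, -5.7, 103.8, 1, 182, 176.5, -1.5, 7.3, -5.7, 103.8, 1, 182, 176.5, -1.5, 7.3, -5.7, 103.8, 1, 182, 176.5, -1.5, 7.3, -5.7, 103.8, 1])

```text
t: 4.32
tool_pos: [0.5879, 0.0939, 0.1783]
eef_rot: [3.076, 0.606, -0.186]
wrist_force: [-0.4, -0.8, -2.8]
grip_width: 0.0262
```

Request:
drive_tool(increments=[0, 0, 0, 0, 0, 0, 1])

```text
t: 4.4
tool_pos: [0.588, 0.0936, 0.1783]
eef_rot: [3.077, 0.605, -0.186]
wrist_force: [0.3, -0.3, -2.7]
grip_width: 0.0259
```

```bash
python3 -c "
from h import *
go((.59,.094,.20,0.7,8),(.59,.094,.09,.7,8))"
```

```text
t 4.4 grasp now [0.5902 0.0941 0.1971] rot [ 0.92  0.38 -0.12] F [ 0.3 -0.3 -2.7] w 0.0259
-> [-0.8, -0.6, -2.8] [1.5, -1.1, 21.5] rows>= 3.0
-> [11.9, 1.8, 106.4] [1.5, -1.1, 21.5] rows>= 3.0
```

Request:
drive_tool(increments=[0, 0, 0, 1.5, -1.1, 21.5, 1, 0, 0, 0, 1.5, -1.1, 21.5, 1, 0, 0, 0, 1.5, -1.1, 21.5, 1, 4, 1, 35, 1.5, -1.1, 21.5, 1, 8, 2, 70, 1.5, -1.1, 21.5, 1, 11.5, 2, 103, 1.5, -1.1, 21.5, 1, 11.5, 2, 103, 1.5, -1.1, 21.5, 1, 11.5, 2, 103, 1.5, -1.1, 21.5, 1])

```text
t: 5.07
tool_pos: [0.5868, 0.0938, 0.074]
eef_rot: [3.133, 0.034, -0.221]
wrist_force: [-0.4, 0.4, -2.1]
grip_width: 0.0259
```

Run:
```python
from h import *
go((.59,.094,.083,0.7,8),(.565,.094,.0855,.7,8))
a=snap('scene')[:,:,::-1]
cv2.imwrite('pics/s2.png',cv2.resize(a[130:290,240:480],None,fx=3.3,fy=3.3,interpolation=cv2.INTER_CUBIC))
```

```text
t 5.07 grasp now [0.5895 0.0938 0.0928] rot [ 0.99  0.02 -0.14] F [-0.4  0.4 -2.1] w 0.0259
-> [1.9, -0.2, 9.6] [0.0, 0.1, 0.6] rows>= 0.2
-> [-23.2, -0.7, 10.7] [0.0, 0.1, 0.6] rows>= 0.6
```

View pics/s2.png

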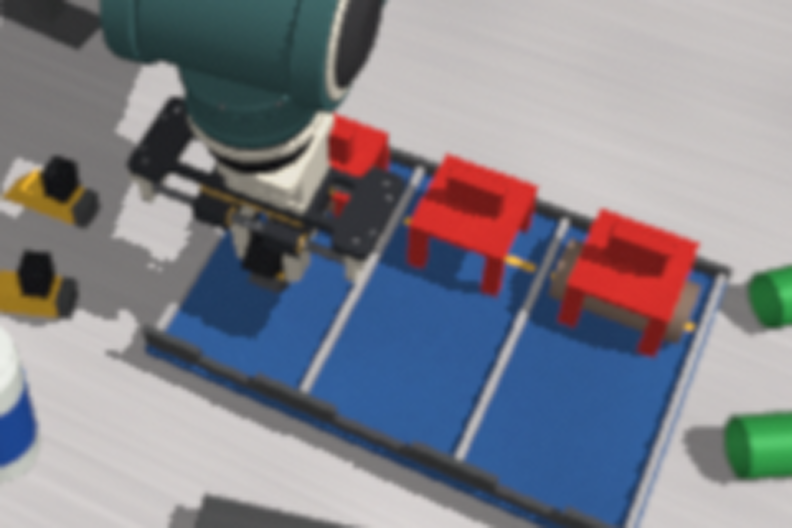

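The picture shows the chock in the jaws over lane 1 at about (265,275), aligned with the lane; everything else is unmoved. I lower it until it touches.

Request:
drive_tool(increments=[0, 0, 3, 0, 0, 0.6, 1, 0, 0, 5, 0, 0, 0.6, 1, 0, 0, 6, 0, 0, 0.6, 1, 0, 0, 6, 0, 0, 0.6, 1])

```text
t: 5.45
tool_pos: [0.5867, 0.0939, 0.0697]
eef_rot: [3.133, 0.013, -0.217]
wrist_force: [0.5, 0.3, -2.2]
grip_width: 0.0258
```

Request:
drive_tool(increments=[0, 0, 1, 0, 0, 0, 1, 0, 0, 2, 0, 0, 0, 1, 0, 0, 2, 0, 0, 0, 1])

```text
t: 5.7
tool_pos: [0.5868, 0.0939, 0.0688]
eef_rot: [3.133, 0.012, -0.216]
wrist_force: [-1.7, -0.5, 7.6]
grip_width: 0.0259
```

Request:
drive_tool(increments=[0, 0, 1, 0, 0, 0, 1, 0, 0, 2, 0, 0, 0, 1, 0, 0, 2, 0, 0, 0, 1])

```text
t: 5.95
tool_pos: [0.587, 0.0939, 0.0684]
eef_rot: [3.133, 0.012, -0.213]
wrist_force: [-6.4, -1.0, 22.2]
grip_width: 0.0259
```

Request:
drive_tool(increments=[0, 0, -3.5, 0, 0, 0, 1, 0, 0, -3.5, 0, 0, 0, 1])

```text
t: 6.12
tool_pos: [0.5871, 0.0939, 0.07]
eef_rot: [3.133, 0.012, -0.216]
wrist_force: [0.0, -0.2, -2.4]
grip_width: 0.0259
```

Request:
drive_tool(increments=[-4, 0, 0, 0, 0, 0, 1, -8, 0, 0, 0, 0, 0, 1, -12, 0, 0, 0, 0, 0, 1, -15, 0, 0, 0, 0, 0, 1, -15, 0, 0, 0, 0, 0, 1])

```text
t: 6.53
tool_pos: [0.5715, 0.0938, 0.0712]
eef_rot: [3.133, 0.012, -0.217]
wrist_force: [1.6, 0.3, 0.8]
grip_width: 0.0258
```

Request:
drive_tool(increments=[-2, 0, 0, 0, 0, 0, 1, -4, 0, 0, 0, 0, 0, 1, -4, 0, 0, 0, 0, 0, 1])

```text
t: 6.78
tool_pos: [0.5685, 0.0937, 0.072]
eef_rot: [3.133, 0.012, -0.214]
wrist_force: [8.6, 0.3, -0.7]
grip_width: 0.0258
```

Request:
drive_tool(increments=[-1, 0, 0, 0, 0, 0, 1, -3, 0, 0, 0, 0, 0, 1, -3, 0, 0, 0, 0, 0, 1])

```text
t: 7.03
tool_pos: [0.5655, 0.0937, 0.0724]
eef_rot: [3.133, 0.012, -0.214]
wrist_force: [6.5, -0.1, -0.5]
grip_width: 0.0258
```

Request:
drive_tool(increments=[0, 0, 1.5, 0, 0, 0, 1, 0, 0, 1.5, 0, 0, 0, 1, 0, 0, 1.5, 0, 0, 0, -0.3, 0, 0, 1.5, 0, 0, 0, -0.3, 0, 0, 1.5, 0, 0, 0, -0.3, 0, 0, 1.5, 0, 0, 0, -0.3, 0, 0, 1.5, 0, 0, 0, -0.3])

```text
t: 7.62
tool_pos: [0.5645, 0.0937, 0.0704]
eef_rot: [3.133, 0.012, -0.218]
wrist_force: [0.5, 0.2, 0.2]
grip_width: 0.0544
```

Request:
drive_tool(increments=[0, 0, -30, 0, 0, 0, -0.3, 0, 0, -70, 0, 0, 0, -0.3, 0, 0, -110, 0, 0, 0, -1, 0, 0, -110, 0, 0, 0, -1])

```text
t: 7.95
tool_pos: [0.5825, 0.0941, 0.1876]
eef_rot: [3.135, 0.012, -0.203]
wrist_force: [-0.6, -0.4, 0.3]
grip_width: 0.069
```

Run:
```python
from h import *
go((.566,-.1262,.18,92.5,0),(.566,-.1262,.036,92.5,0))
b=cv2.imread('pics/t0.png');t=snap('top','t3.png')
```

```text
t 7.95 grasp now [0.5849 0.0941 0.2064] rot [ 0.99  0.01 -0.13] F [-0.6 -0.4  0.3] w 0.069
-> [-14.6, 220.2, 28.6] [-6.0, 5.7, -91.9] rows>= 12.9
-> [4.0, 220.2, 171.4] [-6.0, 5.7, -91.9] rows>= 12.9
```

Request:
drive_tool(increments=[-14.5, 220, 0, -6, 5.7, -91.9, -1, -14.5, 220, 0, -6, 5.7, -91.9, -1, -14.5, 220, 0, -6, 5.7, -91.9, -1, -14.5, 220, 0, -6, 5.7, -91.9, -1, -14.5, 220, 0, -6, 5.7, -91.9, -1, -14.5, 220, 0, -6, 5.7, -91.9, -1, -14.5, 220, 0, -6, 5.7, -91.9, -1, -14.5, 220, 0, -6, 5.7, -91.9, -1, -14.5, 220, 0, -6, 5.7, -91.9, -1, -14.5, 220, 0, -6, 5.7, -91.9, -1, -14.5, 220, 0, -6, 5.7, -91.9, -1, -14.5, 220, 0, -6, 5.7, -91.9, -1])

```text
t: 9.0
tool_pos: [0.5667, -0.1261, 0.1804]
eef_rot: [-2.308, -2.122, 0.032]
wrist_force: [-0.0, 0.7, -1.1]
grip_width: 0.0931
```

Request:
drive_tool(increments=[0, 0, 0, 0, 0, 0, -1, 0, 0, 0, 0, 0, 0, -1])

```text
t: 9.17
tool_pos: [0.5668, -0.1262, 0.1808]
eef_rot: [-2.319, -2.11, 0.033]
wrist_force: [0.5, -0.4, 0.2]
grip_width: 0.0931
```

Run:
```python
from h import *
go((.566,-.1262,.18,92.5,0),(.566,-.1262,.036,92.5,0))
a=snap('scene')[:,:,::-1]
cv2.imwrite('pics/s4.png',cv2.resize(a[130:290,230:470],None,fx=3.3,fy=3.3,interpolation=cv2.INTER_CUBIC))
```

```text
t 9.17 grasp now [ 0.5671 -0.126   0.1998] rot [ 0.09  1.   -0.01] F [ 0.5 -0.4  0.2] w 0.0931
-> [0.2, -0.4, 19.8] [-1.1, 0.6, -7.9] rows>= 1.1
-> [1.8, 2.2, 163.8] [-1.1, 0.6, -7.9] rows>= 3.9
```

View pics/s4.png

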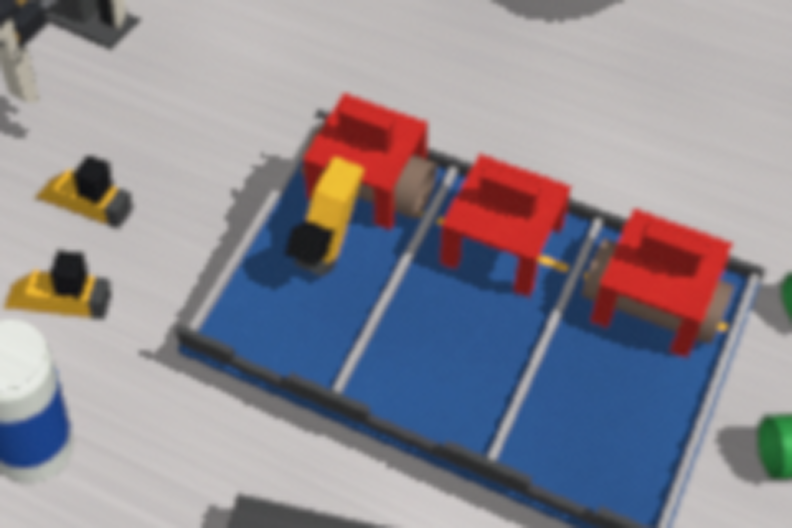

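Something is wrong in lane 1: the chock sits with its toe raised (yellow from (345,165) to (310,235)) and is not flat. I look at it in both views.

Run:
```python
from h import *
a=snap('scene','s5.png')[:,:,::-1];b=snap('top','t5.png')[:,:,::-1]
A=cv2.resize(a[150:225,295:370],None,fx=5.3,fy=5.3,interpolation=cv2.INTER_CUBIC)
B=cv2.resize(b[185:260,290:365],None,fx=5.3,fy=5.3,interpolation=cv2.INTER_CUBIC)
cv2.imwrite('pics/ab.png',np.hstack([A,B]))
```

```text
(no output)
```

View pics/ab.png

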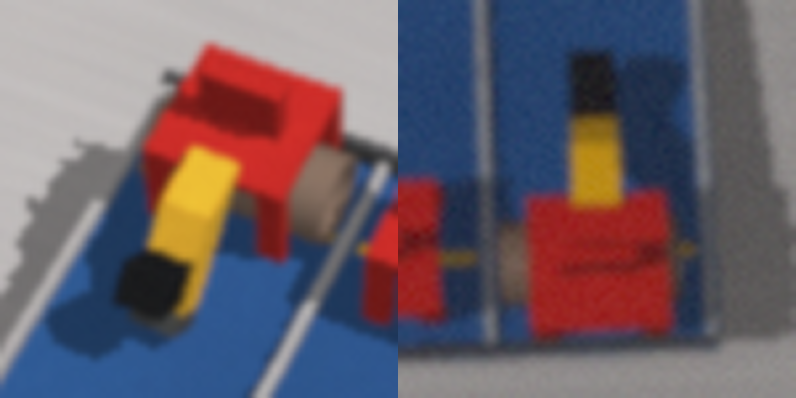

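The chock in lane 1 tipped up about its jaw axis, toe up and tail down, and now leans on keeper 1. I probably gripped it too near its centre of mass, so it swung in the jaws. I'll grip chock B higher on the fin (z≈0.046) and harder, and check its attitude after lifting. Chock 1 gets mended later.

Request:
drive_tool(increments=[0, 0, 20, -1.1, 0.6, -7.9, -1, 2, 1.5, 60, -1.1, 0.6, -7.9, -1, 2.5, 2, 100, -1.1, 0.6, -7.9, -1, 2.5, 2, 130, -1.1, 0.6, -7.9, -1, 2.5, 2.2, 154, -1.1, 0.6, -7.9, 0.3, 2.5, 2.2, 154, -1.1, 0.6, -7.9, 0.3, 2.5, 2.2, 154, -1.1, 0.6, -7.9, 0.3, 2.5, 2.2, 154, -1.1, 0.6, -7.9, 0.3], grip_force=50)

```text
t: 9.98
tool_pos: [0.5677, -0.1256, 0.0295]
eef_rot: [2.167, 2.271, 0.003]
wrist_force: [-0.3, -0.3, 0.1]
grip_width: 0.0707
```

Run:
```python
from h import *
go((.566,-.1255,.046,92.5,0))
```

```text
t 9.98 grasp now [ 0.5676 -0.1256  0.0485] rot [-0.05  1.   -0.  ] F [-0.3 -0.3  0.1] w 0.0707
-> [0.2, -1.7, 2.5] [0.2, 0.0, 0.2] rows>= 0.1
```

Request:
drive_tool(increments=[0, -1.5, 2, 0, 0, 0, 1, 0, -1.5, 2, 0, 0, 0, 1, 0, -1.5, 2, 0, 0, 0, 1, 0, -1.5, 2, 0, 0, 0, 1, 0, -1.5, 2, 0, 0, 0, 1, 0, -1.5, 2, 0, 0, 0, 1, 0, -1.5, 2, 0, 0, 0, 1, 0, -1.5, 2, 0, 0, 0, 1, 0, -1.5, 2, 0, 0, 0, 1, 0, -1.5, -20, 0, 0, 0, 1, 0, -1.5, -40, 0, 0, 0, 1, 0, -1.5, -40, 0, 0, 0, 1])

```text
t: 10.98
tool_pos: [0.5666, -0.1258, 0.0712]
eef_rot: [2.164, 2.271, 0.005]
wrist_force: [0.4, -1.0, -1.5]
grip_width: 0.0256
```

Run:
```python
from h import *
go((.564,-.1255,.19,92.5,0),(.59,.339,.20,0.7,8))
a=snap('scene')[:,:,::-1]
cv2.imwrite('pics/s6.png',cv2.resize(a[130:250,210:310],None,fx=5,fy=5,interpolation=cv2.INTER_CUBIC))
```

```text
t 10.98 grasp now [ 0.5665 -0.1258  0.0902] rot [-0.05  1.   -0.  ] F [ 0.4 -1.  -1.5] w 0.0256
-> [0.4, -2.1, -99.8] [0.3, 0.1, 0.3] rows>= 2.4
-> [463.2, 43.6, -110.3] [6.7, -6.4, 91.9] rows>= 12.9
```

View pics/s6.png

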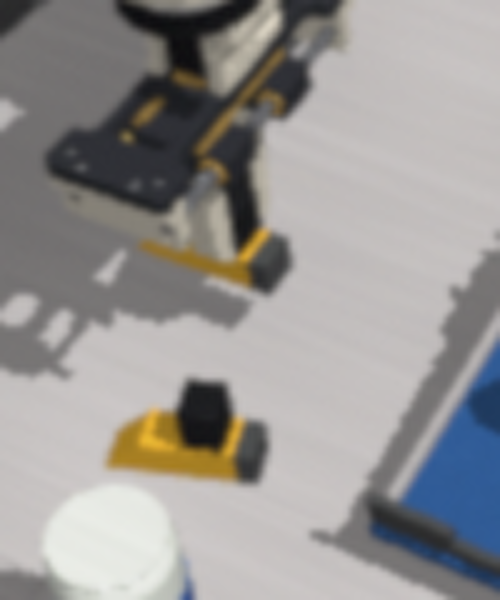

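Request:
drive_tool(increments=[0, -2, -41, 0, 0, 0, 1, 30, 0, -80, 3, -3, 10, 1, 463, 43.5, -110, 6.7, -6.4, 91.9, 1, 463, 43.5, -110, 6.7, -6.4, 91.9, 1, 463, 43.5, -110, 6.7, -6.4, 91.9, 1, 463, 43.5, -110, 6.7, -6.4, 91.9, 1, 463, 43.5, -110, 6.7, -6.4, 91.9, 1, 463, 43.5, -110, 6.7, -6.4, 91.9, 1, 463, 43.5, -110, 6.7, -6.4, 91.9, 1, 463, 43.5, -110, 6.7, -6.4, 91.9, 1, 463, 43.5, -110, 6.7, -6.4, 91.9, 1, 463, 43.5, -110, 6.7, -6.4, 91.9, 1])

```text
t: 12.03
tool_pos: [0.5838, 0.302, 0.1728]
eef_rot: [3.1, 0.458, -0.207]
wrist_force: [0.8, -0.5, -2.0]
grip_width: 0.0258
```

Request:
drive_tool(increments=[0, 0, 0, 0, 0, 0, 1])

```text
t: 12.12
tool_pos: [0.5837, 0.3058, 0.1727]
eef_rot: [-3.101, -0.454, 0.207]
wrist_force: [0.2, 0.0, -1.8]
grip_width: 0.0256
```

Run:
```python
from h import *
go((.59,.339,.20,0.7,8),(.592,.339,.102,.7,8))
```

```text
t 12.12 grasp now [0.5862 0.3061 0.1915] rot [ 0.95  0.29 -0.13] F [ 0.2  0.  -1.8] w 0.0256
-> [11.9, -30.9, -9.5] [1.0, -0.4, 15.9] rows>= 2.2
-> [26.5, -28.4, 87.3] [1.0, -0.4, 15.9] rows>= 2.3
```

Request:
drive_tool(increments=[12, -31, -9, 1, -0.4, 15.9, 1, 12, -31, -9, 1, -0.4, 15.9, 1, 12, -31, -9, 1, -0.4, 15.9, 1, 17, -30, 30, 1, -0.4, 15.9, 1, 23, -29, 60, 1, -0.4, 15.9, 1, 26.5, -28.5, 86, 1, -0.4, 15.9, 1, 26.5, -28.5, 87, 1, -0.4, 15.9, 1, 26.5, -28.5, 87, 1, -0.4, 15.9, 1])

```text
t: 12.78
tool_pos: [0.5892, 0.3328, 0.0822]
eef_rot: [3.13, 0.032, -0.221]
wrist_force: [0.4, -0.0, -2.1]
grip_width: 0.0255
```

Request:
drive_tool(increments=[0, 0, 3, 0, 0, 0, 1, 0, 0, 5, 0, 0, 0, 1, 0, 0, 6, 0, 0, 0, 1, 0, 0, 6, 0, 0, 0, 1])

```text
t: 13.12
tool_pos: [0.5894, 0.3333, 0.0798]
eef_rot: [3.132, 0.032, -0.215]
wrist_force: [1.4, 0.1, -1.2]
grip_width: 0.026
```

Request:
drive_tool(increments=[0, 0, 1, 0, 0, 0, 1, 0, 0, 2, 0, 0, 0, 1, 0, 0, 2, 0, 0, 0, 1])

```text
t: 13.37
tool_pos: [0.5895, 0.3334, 0.079]
eef_rot: [3.133, 0.032, -0.214]
wrist_force: [2.7, -1.9, 9.2]
grip_width: 0.0257
```

Request:
drive_tool(increments=[0, 0, 1, 0, 0, 0, 1, 0, 0, 2, 0, 0, 0, 1, 0, 0, 2, 0, 0, 0, 1])

```text
t: 13.62
tool_pos: [0.5897, 0.3335, 0.0786]
eef_rot: [3.134, 0.032, -0.211]
wrist_force: [1.1, -3.1, 20.2]
grip_width: 0.0259
```

Run:
```python
from h import *
go((.59,.339,.09,0.7,8))
```

```text
t 13.62 grasp now [0.5923 0.3335 0.0974] rot [ 0.99  0.02 -0.13] F [ 1.1 -3.1 20.2] w 0.0259
-> [-1.3, -5.5, 7.6] [0.0, -0.3, 0.5] rows>= 0.2
```

Request:
drive_tool(increments=[0, 0, -3.5, 0, 0, 0, 1, 0, -6, -3.5, 0, 0, 0.5, 1, 0, -6, -3.5, 0, 0, 0.5, 1])

```text
t: 13.87
tool_pos: [0.5891, 0.3401, 0.0792]
eef_rot: [3.132, 0.017, -0.216]
wrist_force: [3.3, 0.8, 4.8]
grip_width: 0.0259
```

Run:
```python
from h import *
go((.575,.339,.099,0.7,8))
a=snap('scene')[:,:,::-1]
cv2.imwrite('pics/s7.png',cv2.resize(a[180:260,365:465],None,fx=7,fy=7,interpolation=cv2.INTER_CUBIC))
```

```text
t 13.87 grasp now [0.5917 0.3401 0.098 ] rot [ 0.99  0.01 -0.14] F [3.3 0.8 4.8] w 0.0259
-> [-16.7, 0.9, 1.3] [0.1, -0.1, -0.1] rows>= 0.4
```

View pics/s7.png

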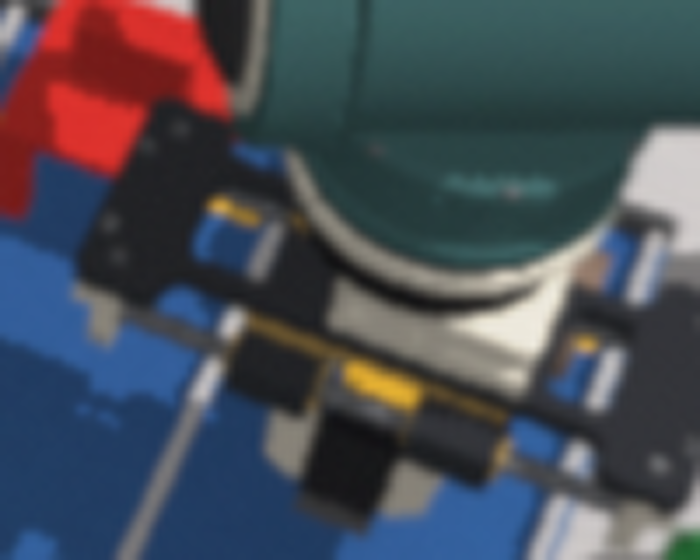

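Run:
```python
from h import *
o=env.get_obs();p=np.array(o['tool_pos']);M=R.from_rotvec(o['eef_rot']);g=p-M.apply([0,0,.019])
pts={'toe':(-.060,0,-.034),'crest':(-.036,0,-.010),'finfronttop':(-.012,0,.022),'finreartop':(.012,0,.022),'finrearbot':(.012,0,-.010),'tailtop':(.028,0,-.010),'tailbot':(.028,0,-.034)}
for pitch in(-20,0,20,45,70):  # + = toe up relative to slope
    A=R.from_euler('z',.7,degrees=True)*R.from_euler('y',8+pitch,degrees=True)
    for L in(.012,):
        base=g-A.apply([0,0,L])
        print(pitch,{k:((proj('scene',[base+A.apply(v)])[0]-[365,180])*7+3.5).round().astype(int).tolist() for k,v in pts.items()})
```

```text
-20 {'toe': [370, 439], 'crest': [369, 433], 'finfronttop': [374, 410], 'finreartop': [355, 455], 'finrearbot': [331, 521], 'tailtop': [318, 552], 'tailbot': [300, 600]}
0 {'toe': [396, 373], 'crest': [383, 396], 'finfronttop': [374, 410], 'finreartop': [349, 470], 'finrearbot': [336, 511], 'tailtop': [319, 551], 'tailbot': [310, 580]}
20 {'toe': [417, 314], 'crest': [395, 365], 'finfronttop': [371, 415], 'finreartop': [344, 483], 'finrearbot': [343, 495], 'tailtop': [326, 538], 'tailbot': [325, 546]}
45 {'toe': [435, 261], 'crest': [403, 340], 'finfronttop': [365, 429], 'finreartop': [340, 494], 'finrearbot': [354, 467], 'tailtop': [338, 509], 'tailbot': [348, 490]}
70 {'toe': [440, 241], 'crest': [402, 336], 'finfronttop': [358, 446], 'finreartop': [340, 497], 'finrearbot': [366, 438], 'tailtop': [354, 470], 'tailbot': [373, 428]}
```

The projection says the chock is pitched toe-up by about 25° in the jaws. I'll tilt the tool back toe-down, set the chock lightly on the slope and release it flat. Then I'll regrip it there and push it along the surface.

Run:
```python
from h import *
go((.592,.339,.108,0.7,-14),(.592,.339,.094,.7,-14))
```

```text
t 13.92 grasp now [0.5917 0.34   0.098 ] rot [ 0.99  0.01 -0.14] F [2.7 2.1 4.2] w 0.0257
-> [6.0, 1.0, -11.3] [0.1, 21.9, -0.0] rows>= 3.1
-> [8.0, 1.0, 2.6] [0.1, 21.9, -0.0] rows>= 3.1
```

Request:
drive_tool(increments=[2, 0, -12, 0, 0, 0, 1, 6, 1, -11, 0, 8, 0, 1, 6, 1, -11, 0, 15, 0, 1, 6, 1, -11, 0, 22, 0, 1, 6, 1, -11, 0, 22, 0, 1])

```text
t: 14.33
tool_pos: [0.5943, 0.3383, 0.0885]
eef_rot: [3.116, 0.021, 0.393]
wrist_force: [-1.2, -1.1, -2.6]
grip_width: 0.0259
```

Run:
```python
from h import *
go((.592,.339,.108,0.7,-14),(.592,.339,.094,.7,-14))
a=snap('scene')[:,:,::-1]
cv2.imwrite('pics/s8.png',cv2.resize(a[180:260,365:465],None,fx=7,fy=7,interpolation=cv2.INTER_CUBIC))
```

```text
t 14.33 grasp now [0.5896 0.3383 0.1069] rot [0.97 0.01 0.25] F [-1.2 -1.1 -2.6] w 0.0259
-> [2.5, -0.7, -0.4] [0.1, -0.4, 0.1] rows>= 0.1
-> [-1.0, -0.8, 13.1] [0.1, -0.4, 0.1] rows>= 0.3
```

View pics/s8.png

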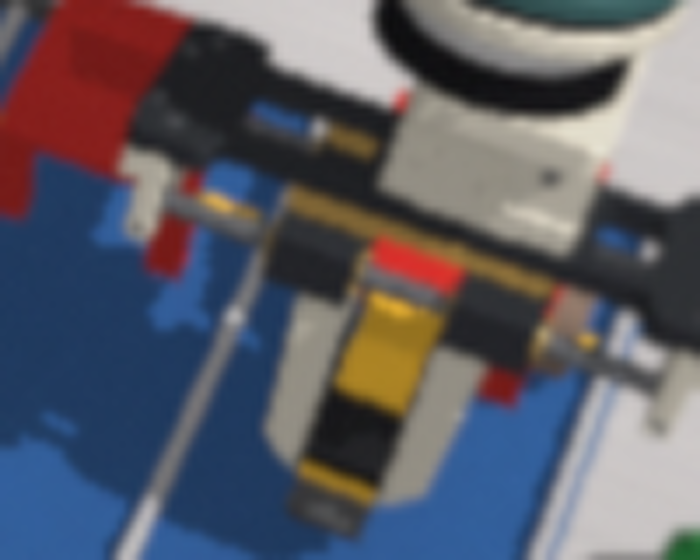

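Run:
```python
from h import *
o=env.get_obs();p=np.array(o['tool_pos']);M=R.from_rotvec(o['eef_rot']);g=p-M.apply([0,0,.019])
pts={'toe':(-.060,0,-.034),'crest':(-.036,0,-.010),'finfrontbot':(-.012,0,-.01),'finfronttop':(-.012,0,.022),'finreartop':(.012,0,.022),'finrearbot':(.012,0,-.010),'tailtop':(.028,0,-.010),'tailbot':(.028,0,-.034)}
for th in(0,10,20,30,40,50,60):  # absolute tilt: + = toe up from horizontal
    A=R.from_euler('z',.7,degrees=True)*R.from_euler('y',th,degrees=True)
    base=g-A.apply([0,0,.010])
    print(th,{k:((proj('scene',[base+A.apply(v)])[0]-[365,180])*7+3.5).round().astype(int).tolist() for k,v in pts.items()})
```

```text
0 {'toe': [389, 375], 'crest': [381, 386], 'finfrontbot': [359, 438], 'finfronttop': [377, 384], 'finreartop': [354, 438], 'finrearbot': [337, 492], 'tailtop': [321, 528], 'tailbot': [308, 566]}
10 {'toe': [401, 343], 'crest': [388, 369], 'finfrontbot': [364, 427], 'finfronttop': [376, 386], 'finreartop': [351, 447], 'finrearbot': [339, 486], 'tailtop': [322, 527], 'tailbot': [314, 555]}
20 {'toe': [412, 313], 'crest': [393, 353], 'finfrontbot': [368, 416], 'finfronttop': [375, 389], 'finreartop': [348, 454], 'finrearbot': [342, 479], 'tailtop': [325, 522], 'tailbot': [321, 539]}
30 {'toe': [422, 286], 'crest': [398, 340], 'finfrontbot': [372, 405], 'finfronttop': [373, 393], 'finreartop': [346, 461], 'finrearbot': [346, 471], 'tailtop': [328, 515], 'tailbot': [329, 521]}
40 {'toe': [430, 263], 'crest': [401, 329], 'finfrontbot': [376, 395], 'finfronttop': [370, 399], 'finreartop': [344, 468], 'finrearbot': [350, 462], 'tailtop': [333, 506], 'tailbot': [337, 500]}
50 {'toe': [436, 245], 'crest': [404, 321], 'finfrontbot': [379, 387], 'finfronttop': [367, 406], 'finreartop': [342, 472], 'finrearbot': [354, 451], 'tailtop': [338, 494], 'tailbot': [347, 478]}
60 {'toe': [440, 231], 'crest': [405, 317], 'finfrontbot': [381, 379], 'finfronttop': [364, 413], 'finreartop': [341, 476], 'finrearbot': [358, 440], 'tailtop': [343, 480], 'tailbot': [356, 454]}
```

The chock is about 30° toe-up now: yellow top at (390,360), fin at (350,445), tail at (325,510). I tilt it 10° more, lower the tail to contact and release. It must fall toe-down, since the tail corner is still behind the balance point.

Request:
drive_tool(increments=[3, 0, 0, 0, 6, 0, 1, 6, 0, 0, 0, 12, 0, 1, 6, 0, 4, 0, 12, 0, 1, 4, 0, 7, 0, 12, 0, 1, 4, 0, 7, 0, 12, 0, 1])

```text
t: 14.8
tool_pos: [0.602, 0.3382, 0.0825]
eef_rot: [3.062, 0.018, 0.702]
wrist_force: [0.7, 0.0, -2.8]
grip_width: 0.0261
```

Request:
drive_tool(increments=[-1, 0, 2, 0, 0, 0, 1, -1, 0, 3, 0, 0, 0, 1, -1, 0, 3, 0, 0, 0, 1])

```text
t: 15.05
tool_pos: [0.6029, 0.3382, 0.0799]
eef_rot: [-3.061, -0.018, -0.707]
wrist_force: [0.1, 0.1, -2.4]
grip_width: 0.026
```

Run:
```python
from h import *
go((.592,.339,.094,.7,-26),(.592,.339,.15,.7,8))
```

```text
t 15.05 grasp now [0.5946 0.3382 0.0969] rot [0.9  0.01 0.44] F [ 0.1  0.1 -2.4] w 0.026
-> [-3.6, -0.9, 1.5] [0.1, -0.0, -0.0] rows>= 0.1
-> [10.3, -0.8, -52.1] [0.1, -34.0, -0.0] rows>= 4.7
```

Request:
drive_tool(increments=[0, 0, 2, 0, 0, 0, 1, 0, 0, 4, 0, 0, 0, 1, 0, 0, 4, 0, 0, 0, 1])

```text
t: 15.3
tool_pos: [0.6043, 0.3383, 0.0761]
eef_rot: [-3.06, -0.019, -0.708]
wrist_force: [-0.4, 0.7, -2.7]
grip_width: 0.0259
```

Request:
drive_tool(increments=[0, 0, 2, 0, 0, 0, 1, 0, 0, 3, 0, 0, 0, 1, 0, 0, 3, 0, 0, 0, 1])

```text
t: 15.55
tool_pos: [0.6055, 0.3384, 0.0736]
eef_rot: [-3.06, -0.019, -0.709]
wrist_force: [0.1, -1.5, -1.9]
grip_width: 0.0254
```

Request:
drive_tool(increments=[0, 0, 2, 0, 0, 0, 1, 0, 0, 3, 0, 0, 0, 1, 0, 0, 3, 0, 0, 0, 1])

```text
t: 15.8
tool_pos: [0.6075, 0.3388, 0.0724]
eef_rot: [-3.058, -0.019, -0.711]
wrist_force: [-0.9, -0.4, 4.9]
grip_width: 0.0259
```

Request:
drive_tool(increments=[0, 0, 1, 0, 0, 0, 1, 0, 0, 2, 0, 0, 0, 1, 0, 0, 2, 0, 0, 0, 1])

```text
t: 16.05
tool_pos: [0.6089, 0.3393, 0.072]
eef_rot: [-3.056, -0.019, -0.714]
wrist_force: [-4.7, -1.0, 13.1]
grip_width: 0.0256
```

Request:
drive_tool(increments=[0, 0, -1, 0, 0, 0, 0, 0, 0, -1, 0, 0, 0, -0.2, 0, 0, -1, 0, 0, 0, -0.3, 0, 0, -1, 0, 0, 0, -0.3, 0, 0, -1, 0, 0, 0, -0.3, 0, 0, -35, 0, 0, 0, -0.3, 0, 0, -70, 0, 0, 0, -0.3, 0, 0, -90, 0, -7, 0, -0.3, 0, 0, -110, 0, -14, 0, -0.3, 0, 0, -110, 0, -20, 0, -0.3, 0, 0, -110, 0, -27, 0, -0.3, 0, 0, -110, 0, -34, 0, -0.3])

```text
t: 17.05
tool_pos: [0.5595, 0.3384, 0.1699]
eef_rot: [3.133, 0.02, -0.222]
wrist_force: [0.1, 0.3, 0.1]
grip_width: 0.0604
```

Run:
```python
from h import *
go((.592,.339,.15,.7,8))
a=snap('scene','sc.png')[:,:,::-1];b=snap('top','tc.png')[:,:,::-1]
A=cv2.resize(a[180:260,365:445],None,fx=5,fy=5,interpolation=cv2.INTER_CUBIC)
B=cv2.resize(b[180:260,220:300],None,fx=5,fy=5,interpolation=cv2.INTER_CUBIC)
cv2.imwrite('pics/ab2.png',np.hstack([A,B]))
```

```text
t 17.05 grasp now [0.5621 0.3385 0.1887] rot [ 0.99  0.01 -0.14] F [0.1 0.3 0.1] w 0.0604
-> [35.1, -0.1, 34.1] [-0.0, 0.1, 0.0] rows>= 1.2
```

View pics/ab2.png

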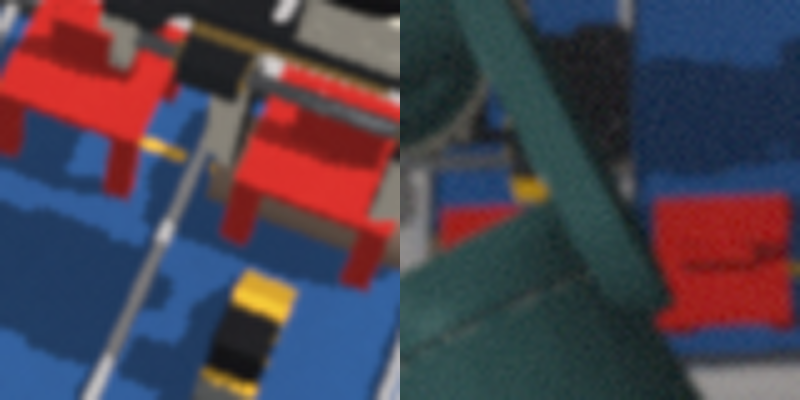

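The chock now lies flat in lane 3, fin at about (245,345) in the left crop, toe uphill and straight. Both keepers are still in place.

Run:
```python
from h import *
pts={'toe':(-.060,0,-.034),'crest':(-.036,0,-.010),'finfronttop':(-.012,0,.022),'finreartop':(.012,0,.022),'finrearbot':(.012,0,-.010)}
A=R.from_euler('z',.7,degrees=True)*R.from_euler('y',8,degrees=True)
for x in(.59,.6,.61,.62):
    s=.0595-(x-.492)*np.tan(t8)
    base=np.array([x,.339,s])+A.apply([0,0,.034])
    print(x,base.round(4),{k:((proj('scene',[base+A.apply(v)])[0]-[365,180])*5+2.5).round().astype(int).tolist() for k,v in pts.items()})
im=cv2.imread('pics/sc.png')[225:265,395:430];h=cv2.cvtColor(im,cv2.COLOR_BGR2HSV)
m=cv2.inRange(h,(15,120,80),(35,255,255));k,l,st,c=cv2.connectedComponentsWithStats(m)
for i in range(1,k):
    if st[i,4]>5:print(st[i],((c[i]+[395-365,225-180])*5).round())
```

```text
0.59 [0.5947 0.3391 0.0794] {'toe': [275, 280], 'crest': [266, 297], 'finfronttop': [259, 308], 'finreartop': [241, 350], 'finrearbot': [232, 380]}
0.6 [0.6047 0.3391 0.078 ] {'toe': [268, 296], 'crest': [259, 314], 'finfronttop': [251, 326], 'finreartop': [233, 368], 'finrearbot': [224, 397]}
0.61 [0.6147 0.3391 0.0766] {'toe': [261, 313], 'crest': [251, 331], 'finfronttop': [243, 343], 'finreartop': [225, 387], 'finrearbot': [217, 415]}
0.62 [0.6247 0.3391 0.0752] {'toe': [254, 329], 'crest': [244, 348], 'finfronttop': [236, 361], 'finreartop': [217, 405], 'finrearbot': [209, 433]}
[17 10 12 10 82] [261. 297.]
[11 29 10  6 30] [229. 380.]
```

Run:
```python
from h import *
go((.603,.3395,.14,.7,8),(.5956,.3395,.087,.7,8))
```

```text
t 17.15 grasp now [0.5636 0.3375 0.1848] rot [ 0.99  0.01 -0.14] F [ 0.5 -0.3  0.4] w 0.0605
-> [45.6, -1.8, 38.7] [0.2, 0.3, -0.1] rows>= 1.4
-> [45.9, -2.0, 92.2] [0.2, 0.3, -0.1] rows>= 2.5
```

Request:
drive_tool(increments=[45, -2, 0, 0, 0, 0, -0.3, 46, -2, 10, 0, 0, 0, -0.3, 46, -2, 40, 0, 0, 0, -0.3, 46, -2, 65, 0, 0, 0, -0.3, 46, -2, 88, 0, 0, 0, -0.3, 46, -2, 93, 0, 0, 0, -0.3, 46, -2, 93, 0, 0, 0, -0.3])

```text
t: 17.73
tool_pos: [0.5911, 0.3401, 0.0683]
eef_rot: [3.13, 0.019, -0.218]
wrist_force: [-0.7, -0.8, 1.0]
grip_width: 0.0605
```

Run:
```python
from h import *
go((.5956,.3395,.087,.7,8))
```

```text
t 17.73 grasp now [0.5937 0.3402 0.0872] rot [ 0.99  0.01 -0.14] F [-0.7 -0.8  1. ] w 0.0605
-> [1.9, 0.6, -0.1] [0.2, -0.0, -0.0] rows>= 0.0
```

Close on it, then slide it uphill along the surface.

Request:
drive_tool(increments=[1, 0, 0, 0, 0, 0, 1, 1, 0, 0, 0, 0, 0, 1, 1, 0, 0, 0, 0, 0, 1, 1, 0, 0, 0, 0, 0, 1, 1, 0, 0, 0, 0, 0, 1, 1, 0, 0, 0, 0, 0, 1, -4, 0, 0, 0, 0, 0, 1, -8, 0, 0, 0, 0, 0, 1, -12, 0, 0, 0, 0, 0, 1, -16, 0, 0, 0, 0, 0, 1, -18, 0, 0, 0, 0, 0, 1, -18, 0, 0, 0, 0, 0, 1])

```text
t: 18.73
tool_pos: [0.5738, 0.3402, 0.0728]
eef_rot: [3.132, 0.019, -0.216]
wrist_force: [-0.5, -0.4, 8.1]
grip_width: 0.0258
```

Request:
drive_tool(increments=[-2, 0, 0, 0, 0, 0, 1, -4, 0, 0, 0, 0, 0, 1, -4, 0, 0, 0, 0, 0, 1])

```text
t: 18.98
tool_pos: [0.5703, 0.3401, 0.0733]
eef_rot: [3.132, 0.019, -0.215]
wrist_force: [3.0, -0.5, 8.0]
grip_width: 0.0257
```

Request:
drive_tool(increments=[-2, 0, 0, 0, 0, 0, 1, -4, 0, 0, 0, 0, 0, 1, -4, 0, 0, 0, 0, 0, 1])

```text
t: 19.23
tool_pos: [0.5663, 0.3401, 0.0738]
eef_rot: [3.132, 0.018, -0.215]
wrist_force: [2.4, -0.6, 6.3]
grip_width: 0.0256
```

Request:
drive_tool(increments=[-1, 0, 0, 0, 0, 0, 1, -3, 0, 0, 0, 0, 0, 1, -3, 0, 0, 0, 0, 0, 1])

```text
t: 19.48
tool_pos: [0.5634, 0.34, 0.0742]
eef_rot: [3.132, 0.018, -0.215]
wrist_force: [4.2, -0.2, 5.8]
grip_width: 0.0255
```

Request:
drive_tool(increments=[-1, 0, -0.5, 0, 0, 0, 1, -3, 0, -0.5, 0, 0, 0, 1, -3, 0, -0.5, 0, 0, 0, 1])

```text
t: 19.73
tool_pos: [0.5601, 0.3399, 0.0747]
eef_rot: [3.131, 0.019, -0.217]
wrist_force: [1.3, -0.2, 3.9]
grip_width: 0.0252
```

Request:
drive_tool(increments=[0, 0, -0.5, 0, 0, 0, -0.3, 0, 0, -0.5, 0, 0, 0, -0.3, 0, 0, -0.5, 0, 0, 0, -0.3, 0, 0, -0.5, 0, 0, 0, -0.3, 0, 0, -0.5, 0, 0, 0, -0.3, 0, 0, -40, 0, 0, 0, -0.3, 0, 0, -80, 0, 0, 0, -0.3, 0, 0, -110, 0, 0, 0, -0.3, 0, 150, -110, 0, 0, 0, -0.3, 0, 150, -110, 0, 0, 0, -0.3, 0, 150, -110, 0, 0, 0, -0.3, 0, 150, -110, 0, 0, 0, -0.3])

```text
t: 20.73
tool_pos: [0.5771, 0.1873, 0.184]
eef_rot: [3.131, 0.017, -0.216]
wrist_force: [-0.5, -0.5, -0.2]
grip_width: 0.0606
```

Run:
```python
from h import *
go((.62,.09,.15,.7,8))
a=snap('scene','sd.png')[:,:,::-1]
cv2.imwrite('pics/ab3.png',cv2.resize(a[150:260,300:460],None,fx=5,fy=5,interpolation=cv2.INTER_CUBIC))
```

```text
t 20.73 grasp now [0.5797 0.1873 0.2028] rot [ 0.99  0.01 -0.14] F [-0.5 -0.5 -0.2] w 0.0606
-> [46.1, 97.6, 47.1] [0.1, -0.1, -0.1] rows>= 2.8
```

View pics/ab3.png

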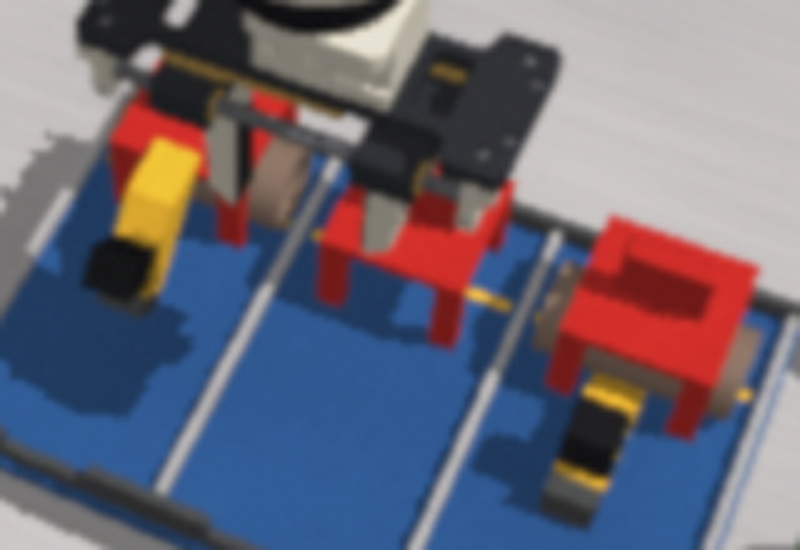

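Lane 3's chock lies flat, toe between the legs and against the pipe. In lane 1 the tipped chock's toe face looks level, so its pitch is about 45–50°. I work out its pose from both views.

Run:
```python
from h import *
for n,s,t in(('toe',(335.5,179.5),(327.2,223.7)),('crest',(332,188.4),(326.5,211.3))):
    p,e=tri(s,t);print(n,p.round(4),round(e,4))
    globals()[n]=p
d=toe-crest;print('len',np.linalg.norm(d),'angle of toe face above horiz',np.degrees(np.arctan2(d[2],-d[0])))
for th in(40,45,50,55,60):
    A=R.from_euler('z',.7,degrees=True)*R.from_euler('y',th,degrees=True)
    b1=toe-A.apply([-.06,0,-.034]);b2=crest-A.apply([-.036,0,-.010]);b=(b1+b2)/2
    pts={'toe':(-.060,0,-.034),'crest':(-.036,0,-.010),'finfronttop':(-.012,0,.022),'finreartop':(.012,0,.022),'tailtop':(.028,0,-.010),'tailbot':(.028,0,-.034)}
    print(th,b1.round(4),b2.round(4),'tail z',(b+A.apply([.028,0,-.034])).round(4),{k:[((proj('scene',[b+A.apply(v)])[0]-[300,150])*5+2).round().astype(int).tolist(),((proj('top',[b+A.apply(v)])[0]-[290,185])*5.3+2.5).round().astype(int)[1]] for k,v in pts.items()})
```

```text
toe [0.5139 0.0927 0.1214] 0.0008
crest [0.5483 0.0965 0.1231] 0.0069
len 0.03471262224937829 angle of toe face above horiz -2.942022647142267
40 [0.5817 0.0936 0.1088] [0.5823 0.0969 0.1077] tail z [0.5816 0.0952 0.0642] {'toe': [[181, 152], np.int64(207)], 'crest': [[153, 191], np.int64(145)], 'finfronttop': [[118, 232], np.int64(72)], 'finreartop': [[101, 277], np.int64(41)], 'tailtop': [[109, 309], np.int64(61)], 'tailbot': [[122, 310], np.int64(90)]}
45 [0.5803 0.0936 0.103 ] [0.5809 0.0969 0.1048] tail z [0.5764 0.0952 0.06  ] {'toe': [[181, 150], np.int64(208)], 'crest': [[153, 193], np.int64(145)], 'finfronttop': [[117, 239], np.int64(72)], 'finreartop': [[102, 284], np.int64(43)], 'tailtop': [[112, 310], np.int64(68)], 'tailbot': [[127, 308], np.int64(100)]}
50 [0.5785 0.0935 0.0973] [0.5791 0.0969 0.102 ] tail z [0.5708 0.0951 0.0563] {'toe': [[181, 148], np.int64(207)], 'crest': [[153, 195], np.int64(145)], 'finfronttop': [[117, 246], np.int64(72)], 'finreartop': [[103, 290], np.int64(47)], 'tailtop': [[116, 311], np.int64(76)], 'tailbot': [[131, 305], np.int64(110)]}
55 [0.5761 0.0935 0.0917] [0.5772 0.0968 0.0994] tail z [0.5649 0.095  0.0531] {'toe': [[181, 146], np.int64(207)], 'crest': [[153, 197], np.int64(146)], 'finfronttop': [[117, 252], np.int64(73)], 'finreartop': [[105, 296], np.int64(51)], 'tailtop': [[120, 311], np.int64(85)], 'tailbot': [[136, 301], np.int64(121)]}
60 [0.5733 0.0935 0.0864] [0.575  0.0968 0.097 ] tail z [0.5587 0.095  0.0504] {'toe': [[181, 145], np.int64(206)], 'crest': [[153, 198], np.int64(146)], 'finfronttop': [[118, 257], np.int64(75)], 'finreartop': [[107, 300], np.int64(56)], 'tailtop': [[124, 309], np.int64(94)], 'tailbot': [[141, 296], np.int64(131)]}
```

Run:
```python
from h import *
go((.64,.095,.20,.7,38),(.585,.095,.103,.7,38))
```

```text
t 20.78 grasp now [0.58   0.1847 0.2029] rot [ 0.99  0.01 -0.14] F [-0.  -3.  -0.9] w 0.0601
-> [49.5, 90.3, -7.5] [0.1, -30.1, -0.2] rows>= 4.2
-> [8.3, 89.4, 96.1] [0.1, -30.1, -0.2] rows>= 4.2
```

Request:
drive_tool(increments=[49.5, 90, -8, 0, -30, 0, -0.3, 49.5, 90, -8, 0, -30, 0, -0.3, 49.5, 90, -8, 0, -30, 0, -0.3, 49.5, 90, -8, 0, -30, 0, -0.3, 49.5, 90, -8, 0, -30, 0, -0.3, 49.5, 90, -8, 0, -30, 0, -0.3])

```text
t: 21.28
tool_pos: [0.6291, 0.1007, 0.1822]
eef_rot: [2.964, 0.015, -1.024]
wrist_force: [-0.0, 0.5, -1.0]
grip_width: 0.0606
```

Run:
```python
from h import *
go((.585,.095,.103,.7,38))
```

```text
t 21.28 grasp now [0.6408 0.1009 0.1971] rot [ 0.79  0.01 -0.62] F [-0.   0.5 -1. ] w 0.0606
-> [14.2, 5.0, 108.5] [0.1, 0.1, -0.1] rows>= 2.6
```

Request:
drive_tool(increments=[4, 6, 36, 0, 0, 0, -0.3, 9, 6, 72, 0, 0, 0, -0.3, 13, 6, 100, 0, 0, 0, -0.3, 14, 6, 108, 0, 0, 0, -0.3, 14, 6, 108, 0, 0, 0, 1, 14, 6, 108, 0, 0, 0, 1, 14, 6, 108, 0, 0, 0, 1, 14, 6, 108, 0, 0, 0, 1, 14, 6, 108, 0, 0, 0, 1, 14, 6, 108, 0, 0, 0, 1, 14, 6, 108, 0, 0, 0, 1])

```text
t: 22.2
tool_pos: [0.5739, 0.0942, 0.0918]
eef_rot: [2.967, 0.017, -1.017]
wrist_force: [3.0, 1.5, 3.8]
grip_width: 0.0259
```

Run:
```python
from h import *
go((.625,.094,.125,.7,38),(.625,.094,.115,.7,-6))
```

```text
t 22.2 grasp now [0.5855 0.0943 0.1068] rot [ 0.79  0.01 -0.61] F [3.  1.5 3.8] w 0.0259
-> [20.0, 0.8, -38.6] [0.1, -0.2, -0.1] rows>= 1.0
-> [39.3, 0.8, -36.0] [0.1, 43.8, -0.0] rows>= 6.1
```

Gripped (26 mm). I pull it downhill and up, then rotate it toe-down.

Request:
drive_tool(increments=[10, 0.5, -20, 0, 0, 0, 1, 20, 0.5, -38, 0, 0, 0, 1, 39, 0.5, -36, 0, 7, 0, 1, 39, 0.5, -36, 0, 14, 0, 1, 39, 0.5, -36, 0, 21, 0, 1, 39, 0.5, -36, 0, 28, 0, 1, 39, 0.5, -36, 0, 36, 0, 1, 39, 0.5, -36, 0, 44, 0, 1, 39, 0.5, -36, 0, 44, 0, 1])

```text
t: 22.95
tool_pos: [0.6249, 0.0943, 0.0961]
eef_rot: [3.135, 0.019, 0.179]
wrist_force: [-0.7, -0.7, -2.2]
grip_width: 0.0256
```

Run:
```python
from h import *
go((.605,.094,.10,.7,-6))
o=env.get_obs();p=np.array(o['tool_pos']);M=R.from_rotvec(o['eef_rot']);g=p-M.apply([0,0,.019])
a=snap('scene','se.png')[:,:,::-1];x0,y0=proj('scene',[g])[0].astype(int)-[40,40];print(x0,y0)
cv2.imwrite('pics/ab4.png',cv2.resize(a[y0:y0+80,x0:x0+80],None,fx=7,fy=7,interpolation=cv2.INTER_CUBIC))
pts={'toe':(-.060,0,-.034),'crest':(-.036,0,-.010),'finfronttop':(-.012,0,.022),'finreartop':(.012,0,.022),'finrearbot':(.012,0,-.010),'tailtop':(.028,0,-.010),'tailbot':(.028,0,-.034)}
for th in(-20,0,10,20,30,40):
    A=R.from_euler('z',.7,degrees=True)*R.from_euler('y',th,degrees=True)
    base=g-A.apply([0,0,.010])
    print(th,{k:((proj('scene',[base+A.apply(v)])[0]-[x0,y0])*7+3.5).round().astype(int).tolist() for k,v in pts.items()})
```

```text
t 22.95 grasp now [0.6228 0.0943 0.115 ] rot [0.99 0.01 0.11] F [-0.7 -0.7 -2.2] w 0.0256
-> [-19.5, -0.0, 12.9] [0.1, -0.5, 0.0] rows>= 0.6
276 170
-20 {'toe': [336, 311], 'crest': [319, 287], 'finfronttop': [304, 242], 'finreartop': [274, 272], 'finrearbot': [260, 348], 'tailtop': [240, 369], 'tailbot': [230, 424]}
0 {'toe': [359, 247], 'crest': [330, 251], 'finfronttop': [299, 240], 'finreartop': [268, 288], 'finrearbot': [269, 344], 'tailtop': [248, 377], 'tailbot': [249, 417]}
10 {'toe': [367, 215], 'crest': [334, 234], 'finfronttop': [296, 241], 'finreartop': [265, 296], 'finrearbot': [274, 340], 'tailtop': [253, 377], 'tailbot': [260, 407]}
20 {'toe': [373, 186], 'crest': [336, 218], 'finfronttop': [293, 244], 'finreartop': [263, 304], 'finrearbot': [279, 334], 'tailtop': [259, 374], 'tailbot': [271, 395]}
30 {'toe': [377, 159], 'crest': [337, 204], 'finfronttop': [289, 247], 'finreartop': [262, 311], 'finrearbot': [284, 327], 'tailtop': [266, 368], 'tailbot': [282, 379]}
40 {'toe': [378, 135], 'crest': [336, 193], 'finfronttop': [285, 252], 'finreartop': [261, 317], 'finrearbot': [289, 318], 'tailtop': [274, 360], 'tailbot': [294, 360]}
```

View pics/ab4.png

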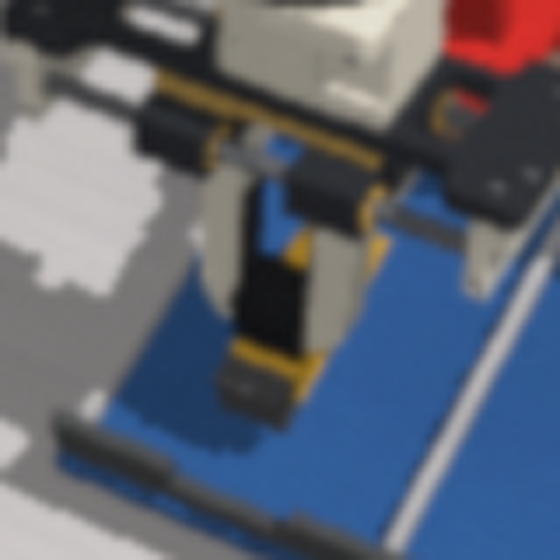

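The chock now hangs nearly level: tail at (260,420), toe seen at (385,240), which matches about 0–8° in the projection table. I lower it to contact.

Request:
drive_tool(increments=[-10, 0, 8, 0, 0, 0, 1, -19, 0, 13, 0, 0, 0, 1, -19, 0, 17, 0, 0, 0, 1, -19, 0, 17, 0, 0, 0, 1])

```text
t: 23.33
tool_pos: [0.6093, 0.0941, 0.077]
eef_rot: [3.136, 0.019, 0.166]
wrist_force: [0.0, 0.4, -0.0]
grip_width: 0.0259
```

Request:
drive_tool(increments=[0, 0, 2, 0, 0, 0, 1, 0, 0, 4, 0, 0, 0, 1, 0, 0, 4, 0, 0, 0, 1])

```text
t: 23.58
tool_pos: [0.6112, 0.0942, 0.0764]
eef_rot: [3.136, 0.019, 0.171]
wrist_force: [-13.9, -1.0, 32.0]
grip_width: 0.0258
```

Request:
drive_tool(increments=[0, 0, 2, 0, 0, 0, 1, 0, 0, 4, 0, 0, 0, 1, 0, 0, 4, 0, 0, 0, 1])

```text
t: 23.83
tool_pos: [0.6127, 0.0943, 0.0755]
eef_rot: [3.136, 0.019, 0.177]
wrist_force: [-22.4, -2.5, 55.6]
grip_width: 0.0256
```

Request:
drive_tool(increments=[0, 0, -6, 0, 0, 0, 1, 0, 0, -7, 0, 0, 0, 1])

```text
t: 24.0
tool_pos: [0.61, 0.094, 0.077]
eef_rot: [3.136, 0.019, 0.168]
wrist_force: [0.5, 0.1, -3.1]
grip_width: 0.0258
```

Run:
```python
from h import *
go((.612,.094,.095,.7,-6),(.612,.094,.095,.7,2))
```

```text
t 24.0 grasp now [0.608  0.094  0.0959] rot [0.99 0.01 0.11] F [ 0.5  0.1 -3.1] w 0.0258
-> [3.8, 0.0, 1.4] [0.1, -0.1, -0.0] rows>= 0.1
-> [1.2, 0.0, 1.2] [0.1, -8.1, -0.0] rows>= 1.1
```

Request:
drive_tool(increments=[0, 0, 1, 0, 0, 0, 0, 0, 0, 1, 0, 0, 0, -0.2, 0, 0, 1, 0, 0, 0, -0.3, 0, 0, 1, 0, 0, 0, -0.3, 0, 0, 1, 0, 0, 0, -0.3, 0, 0, -35, 0, 0, 0, -0.3, 0, 0, -70, 0, -7, 0, -0.3, 0, 100, -110, 0, -14, 0, -0.3, 0, 100, -110, 0, -14, 0, -0.3, 0, 100, -110, 0, -14, 0, -0.3, 0, 100, -110, 0, -14, 0, -0.3])

```text
t: 24.92
tool_pos: [0.5996, -0.0096, 0.1873]
eef_rot: [3.131, 0.014, -0.213]
wrist_force: [0.1, -0.5, -0.5]
grip_width: 0.0602
```

```bash
cat >> h.py <<'E'
def blobs(n,box,lo=(15,120,60),hi=(35,255,255),mn=5,im=None):
    im=snap(n)[:,:,::-1] if im is None else im
    x,y,w,h=box;m=cv2.inRange(cv2.cvtColor(np.ascontiguousarray(im[y:y+h,x:x+w]),cv2.COLOR_BGR2HSV),lo,hi)
    k,l,st,c=cv2.connectedComponentsWithStats(m)
    return [(st[i].tolist(),(c[i]+[x,y]).round(1).tolist()) for i in range(1,k) if st[i,4]>mn]
E
python3 - <<'E'
from h import *
go((.62,.094,.15,.7,8))
a=snap('scene','sf.png')[:,:,::-1]
print(blobs('scene',(290,185,75,70),im=a))
g=cv2.cvtColor(np.ascontiguousarray(a),cv2.COLOR_BGR2GRAY)
pts={'toe':(-.060,0,-.034),'crest':(-.036,0,-.010),'finfronttop':(-.012,0,.022),'finreartop':(.012,0,.022),'finrearbot':(.012,0,-.010),'tailtop':(.028,0,-.010),'tailbot':(.028,0,-.034)}
A=R.from_euler('z',.7,degrees=True)*R.from_euler('y',8,degrees=True)
for x in(.595,.6,.605,.61,.615):
    s=.0595-(x-.492)*np.tan(t8);base=np.array([x,.094,s])+A.apply([0,0,.034])
    print(x,base.round(4),{k:proj('scene',[base+A.apply(v)])[0].round(1).tolist() for k,v in pts.items()})
print(blobs('scene',(395,215,50,60),im=a))
cv2.imwrite('pics/ab5.png',np.hstack([cv2.resize(a[q:q+70,p:p+57],None,fx=7,fy=7,interpolation=cv2.INTER_CUBIC) for p,q in((293,180),(396,195))]))
E
```

```text
t 24.92 grasp now [ 0.6022 -0.0096  0.2061] rot [ 0.99  0.01 -0.14] F [ 0.1 -0.5 -0.5] w 0.0602
-> [26.1, -103.6, 52.7] [0.1, -0.2, -0.2] rows>= 2.9
[([23, 18, 20, 24, 171], [324.0, 212.8])]
0.595 [0.5997 0.0941 0.0787] {'toe': [331.2, 201.9], 'crest': [326.8, 204.1], 'finfronttop': [322.0, 204.7], 'finreartop': [317.7, 212.1], 'finrearbot': [318.5, 218.5], 'tailtop': [315.7, 223.4], 'tailbot': [316.4, 227.9]}
0.6 [0.6047 0.0941 0.078 ] {'toe': [330.4, 203.3], 'crest': [326.0, 205.5], 'finfronttop': [321.1, 206.2], 'finreartop': [316.7, 213.6], 'finrearbot': [317.6, 220.0], 'tailtop': [314.8, 225.0], 'tailbot': [315.5, 229.5]}
0.605 [0.6097 0.0941 0.0773] {'toe': [329.5, 204.8], 'crest': [325.1, 207.0], 'finfronttop': [320.1, 207.7], 'finreartop': [315.8, 215.2], 'finrearbot': [316.7, 221.6], 'tailtop': [313.8, 226.6], 'tailbot': [314.6, 231.0]}
0.61 [0.6147 0.0941 0.0766] {'toe': [328.7, 206.2], 'crest': [324.2, 208.5], 'finfronttop': [319.2, 209.3], 'finreartop': [314.8, 216.8], 'finrearbot': [315.8, 223.1], 'tailtop': [312.9, 228.2], 'tailbot': [313.6, 232.6]}
0.615 [0.6197 0.0941 0.0759] {'toe': [327.8, 207.7], 'crest': [323.3, 210.0], 'finfronttop': [318.3, 210.8], 'finreartop': [313.9, 218.4], 'finrearbot': [314.8, 224.7], 'tailtop': [311.9, 229.7], 'tailbot': [312.7, 234.2]}
[([22, 9, 11, 10, 68], [422.2, 228.2]), ([16, 26, 10, 6, 33], [415.5, 243.6])]
```

Run:
```python
from h import *
a=cv2.imread('pics/sf.png');b=snap('top','tf.png')[:,:,::-1]
for n,im,bx in(('s',a,(300,195,40,45)),('t',b,(305,170,40,50))):
    x,y,w,h=bx;g=cv2.cvtColor(np.ascontiguousarray(im[y:y+h,x:x+w]),cv2.COLOR_BGR2GRAY)
    k,l,st,c=cv2.connectedComponentsWithStats((g<38).astype('uint8'))
    print(n,[((st[i]+[x,y,0,0,0]).tolist(),(c[i]+[x,y]).round(1).tolist()) for i in range(1,k) if st[i,4]>15])
    print(blobs(n,bx,im=im))
for xx in(.605,.61):
    A=R.from_euler('z',.7,degrees=True)*R.from_euler('y',8,degrees=True)
    base=np.array([xx,.094,.0595-(xx-.492)*np.tan(t8)+.034]);print(xx,[proj('top',[base+A.apply(v)])[0].round(1).tolist() for v in((-.06,0,-.034),(-.036,0,-.01),(-.012,0,.022),(.012,0,.022),(.028,0,-.01))])
```

```text
s [([313, 207, 11, 13, 106], [317.8, 213.5])]
[([13, 8, 20, 24, 171], [324.0, 212.8])]
t [([323, 187, 8, 8, 49], [326.1, 191.0])]
[([18, 26, 9, 18, 145], [326.6, 204.6])]
0.605 [[326.6, 215.1], [326.2, 205.9], [325.8, 195.8], [325.5, 187.9], [325.4, 185.3]]
0.61 [[326.5, 213.5], [326.2, 204.3], [325.8, 194.2], [325.5, 186.3], [325.3, 183.7]]
```

Both views agree that the lane 1 chock lies flat, grip point ≈(0.607, 0.094, 0.078), toe uphill. I regrip it and slide it up.

Run:
```python
from h import *
go((.615,.0937,.14,.7,8),(.608,.0937,.086,.7,8))
```

```text
t 25.02 grasp now [ 0.6015 -0.0065  0.2042] rot [ 0.99  0.01 -0.14] F [-0.2  0.5 -1.2] w 0.0603
-> [23.2, -100.2, 61.4] [0.1, -0.1, -0.1] rows>= 2.9
-> [23.7, -100.3, 115.9] [0.1, -0.1, -0.1] rows>= 3.7
```

Request:
drive_tool(increments=[23.5, -100, 20, 0, 0, 0, -0.3, 23.5, -100, 40, 0, 0, 0, -0.3, 23.5, -100, 60, 0, 0, 0, -0.3, 23.5, -100, 60, 0, 0, 0, -0.3, 23.5, -100, 90, 0, 0, 0, -0.3, 23.5, -100, 112, 0, 0, 0, -0.3, 23.5, -100, 116, 0, 0, 0, -0.3, 23.5, -100, 116, 0, 0, 0, -0.3])

```text
t: 25.68
tool_pos: [0.6038, 0.0944, 0.0658]
eef_rot: [3.131, 0.02, -0.221]
wrist_force: [0.1, -0.5, 0.3]
grip_width: 0.0604
```

Run:
```python
from h import *
go((.608,.0937,.086,.7,8))
```

```text
t 25.68 grasp now [0.6065 0.0945 0.0846] rot [ 0.99  0.01 -0.14] F [ 0.1 -0.5  0.3] w 0.0604
-> [1.3, 0.8, -1.6] [0.1, 0.1, 0.0] rows>= 0.1
```

Request:
drive_tool(increments=[0, 0, -1, 0, 0, 0, 1, 0, 0, -1, 0, 0, 0, 1, 0, 0, -1, 0, 0, 0, 1, 0, 0, -1, 0, 0, 0, 1, 0, 0, -1, 0, 0, 0, 1, 0, 0, -1, 0, 0, 0, 1, -5, 0, -1, 0, 0, 0, 1, -12, 0, -1, 0, 0, 0, 1, -18, 0, -1, 0, 0, 0, 1, -25, 0, -1, 0, 0, 0, 1, -32, 0, -1, 0, 0, 0, 1, -32, 0, -1, 0, 0, 0, 1])

```text
t: 26.68
tool_pos: [0.5721, 0.0936, 0.0731]
eef_rot: [3.131, 0.019, -0.217]
wrist_force: [-5.0, -0.0, 11.9]
grip_width: 0.0258
```

Request:
drive_tool(increments=[-2, 0, 0, 0, 0, 0, 1, -4, 0, 0, 0, 0, 0, 1, -4, 0, 0, 0, 0, 0, 1])

```text
t: 26.93
tool_pos: [0.5692, 0.0935, 0.0735]
eef_rot: [3.132, 0.018, -0.215]
wrist_force: [1.5, -0.5, 7.7]
grip_width: 0.0257
```

Request:
drive_tool(increments=[-2, 0, 0, 0, 0, 0, 1, -4, 0, 0, 0, 0, 0, 1, -4, 0, 0, 0, 0, 0, 1])

```text
t: 27.18
tool_pos: [0.5654, 0.0935, 0.0741]
eef_rot: [3.132, 0.019, -0.215]
wrist_force: [3.5, -1.0, 7.5]
grip_width: 0.0258
```

Request:
drive_tool(increments=[-1, 0, 0, 0, 0, 0, 1, -3, 0, 0, 0, 0, 0, 1, -3, 0, 0, 0, 0, 0, 1])

```text
t: 27.43
tool_pos: [0.5625, 0.0935, 0.0745]
eef_rot: [3.132, 0.018, -0.215]
wrist_force: [3.1, -0.9, 6.4]
grip_width: 0.0257
```

Request:
drive_tool(increments=[-1, 0, 0, 0, 0, 0, 1, -3, 0, 0, 0, 0, 0, 1, -3, 0, 0, 0, 0, 0, 1])

```text
t: 27.68
tool_pos: [0.5595, 0.0934, 0.0749]
eef_rot: [3.132, 0.018, -0.215]
wrist_force: [3.5, -0.3, 7.9]
grip_width: 0.0254
```

Request:
drive_tool(increments=[-1, 0, 0, 0, 0, 0, 1, -2, 0, 0, 0, 0, 0, 1, -2, 0, 0, 0, 0, 0, 1])

```text
t: 27.93
tool_pos: [0.5577, 0.0934, 0.0752]
eef_rot: [3.132, 0.018, -0.215]
wrist_force: [4.1, 0.2, 6.3]
grip_width: 0.0257
```

Request:
drive_tool(increments=[0, 0, -0.5, 0, 0, 0, -0.3, 0, 0, -0.5, 0, 0, 0, -0.3, 0, 0, -0.5, 0, 0, 0, -0.3, 0, 0, -0.5, 0, 0, 0, -0.3, 0, 0, -0.5, 0, 0, 0, -0.3, 0, 0, -40, 0, 0, 0, -0.3, 0, 0, -80, 0, 0, 0, -0.3, 0, 0, -110, 0, 0, 0, -0.3, 0, 150, -110, 0, 0, 0, -1, 0, 150, -110, 0, 0, 0, -1, 0, 150, -110, 0, 0, 0, -1, 0, 150, -110, 0, 0, 0, -1])

```text
t: 28.93
tool_pos: [0.574, -0.0593, 0.184]
eef_rot: [3.131, 0.017, -0.217]
wrist_force: [-0.2, 0.8, -0.2]
grip_width: 0.0823
```

Run:
```python
from h import *
go((.49,.3405,.25,.7,0))
a=snap('scene','sg.png')[:,:,::-1];b=snap('top','tg.png')[:,:,::-1]
print('s1',blobs('s',(300,170,60,70),im=a),'s3',blobs('s',(395,215,50,60),im=a))
print('t1',blobs('t',(300,170,60,60),im=b),'t3',blobs('t',(220,175,50,60),im=b))
for lo,hi in(((0,150,60),(8,255,255)),): print('red',[x for x in blobs('t',(215,200,150,70),lo,hi,100,im=b)],[x for x in blobs('s',(310,150,150,100),lo,hi,100,im=a)])
cv2.imwrite('pics/ab6.png',cv2.resize(a[155:255,310:460],None,fx=5,fy=5,interpolation=cv2.INTER_CUBIC))
```

```text
t 28.93 grasp now [ 0.5766 -0.0592  0.2028] rot [ 0.99  0.01 -0.14] F [-0.2  0.8 -0.2] w 0.0823
-> [-85.5, -400.6, -36.6] [0.1, 7.9, -0.1] rows>= 9.9
s1 [([21, 19, 20, 23, 156], [332.2, 198.7])] s3 [([22, 9, 11, 10, 68], [422.2, 228.2]), ([16, 26, 10, 6, 33], [415.5, 243.6])]
t1 [([23, 41, 9, 11, 94], [327.0, 216.0])] t3 [([21, 35, 10, 11, 80], [245.7, 216.3])]
red [([13, 20, 27, 27, 584], [241.1, 233.6]), ([56, 21, 27, 24, 495], [283.8, 232.3]), ([99, 21, 28, 27, 563], [327.5, 234.2])] [([12, 9, 37, 39, 761], [340.2, 174.9]), ([54, 28, 38, 40, 779], [382.9, 193.9]), ([101, 44, 40, 42, 917], [430.8, 211.8])]
```

View pics/ab6.png

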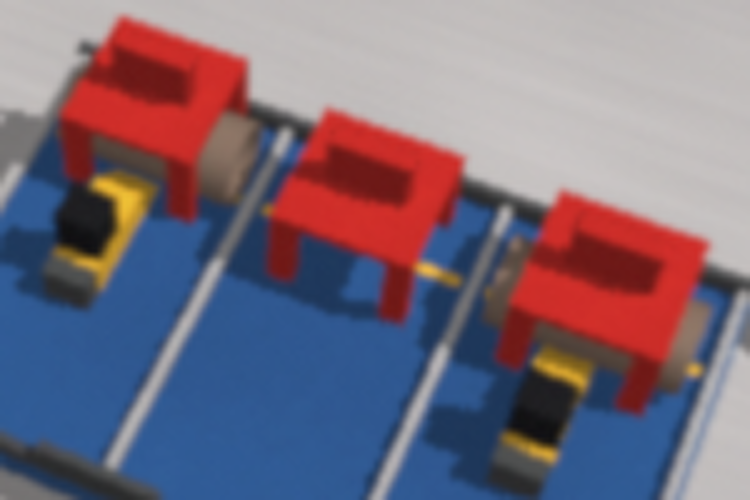

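Both chocks now lie flat. Keeper 1 (and its pipe) had been shoved about 11 mm uphill by the first attempt, so lane 1's gap is uncertain (estimate 1–3 mm). I regrip chock 1 and push it 5 mm more.

Run:
```python
from h import *
go((.570,.0937,.15,.7,8),(.5610,.0937,.0935,.7,8))
```

```text
t 29.03 grasp now [ 0.5768 -0.0595  0.2025] rot [ 0.99  0.01 -0.14] F [0.3 0.  0. ] w 0.0899
-> [1.8, -153.4, 52.4] [0.1, -0.1, -0.2] rows>= 3.9
-> [0.6, -153.6, 109.6] [0.1, -0.1, -0.2] rows>= 4.5
```

Request:
drive_tool(increments=[2, -40, 0, 0, 0, 0, -0.3, 2, -80, 10, 0, 0, 0, -0.3, 2, -120, 25, 0, 0, 0, -0.3, 2, -153.5, 40, 0, 0, 0, -0.3, 2, -153.5, 52, 0, 0, 0, -0.3, 1, -153.5, 85, 0, 0, 0, -0.3, 1, -153.5, 105, 0, 0, 0, -0.3, 1, -153.5, 110, 0, 0, 0, -0.3, 1, -153.5, 110, 0, 0, 0, -0.3])

```text
t: 29.78
tool_pos: [0.5576, 0.0971, 0.0734]
eef_rot: [3.131, 0.019, -0.22]
wrist_force: [0.4, -0.5, 0.5]
grip_width: 0.0605
```

Request:
drive_tool(increments=[0, 0, 0, 0, 0, 0, 1, 0, 0, 0, 0, 0, 0, 1, 0, 0, 0, 0, 0, 0, 1, 0, 0, 0, 0, 0, 0, 1, 0, 0, 0, 0, 0, 0, 1, 0, 0, 0, 0, 0, 0, 1, 0, 0, 0, 0, 0, 0, 1])

```text
t: 30.37
tool_pos: [0.5587, 0.0967, 0.0751]
eef_rot: [3.131, 0.018, -0.215]
wrist_force: [0.4, -1.5, 4.3]
grip_width: 0.026
```

Request:
drive_tool(increments=[-2, 0, 0, 0, 0, 0, 1, -4, 0, 0, 0, 0, 0, 1, -5, 0, 0, 0, 0, 0, 1, -5, 0, 0, 0, 0, 0, 1])

```text
t: 30.7
tool_pos: [0.5537, 0.0969, 0.0757]
eef_rot: [3.132, 0.018, -0.215]
wrist_force: [2.9, -1.1, 7.2]
grip_width: 0.0257
```

Request:
drive_tool(increments=[0, 0, -0.5, 0, 0, 0, -0.3, 0, 0, -0.5, 0, 0, 0, -0.3, 0, 0, -0.5, 0, 0, 0, -0.3, 0, 0, -0.5, 0, 0, 0, -0.3, 0, 0, -0.5, 0, 0, 0, -0.3, 0, 0, -40, 0, 0, 0, -0.3, 0, 0, -80, 0, 0, 0, -0.3, 0, 0, -110, 0, 0, 0, -0.3, 0, 150, -110, 0, 0, 0, -1, 0, 150, -110, 0, 0, 0, -1, 0, 150, -110, 0, 0, 0, -1, 0, 150, -110, 0, 0, 0, -1])

```text
t: 31.7
tool_pos: [0.57, -0.0558, 0.1845]
eef_rot: [3.131, 0.017, -0.217]
wrist_force: [-0.2, 0.9, -0.7]
grip_width: 0.0824
```

Run:
```python
from h import *
go((.483,.0935,.25,.7,0))
a=snap('scene','sh.png')[:,:,::-1];b=snap('top','th.png')[:,:,::-1]
print('s1',blobs('s',(300,170,60,70),im=a),'s3',blobs('s',(395,215,50,60),im=a))
print('t1',blobs('t',(300,170,60,60),im=b),'t3',blobs('t',(220,175,50,60),im=b))
lo,hi=(0,150,60),(8,255,255)
print('red',[x for x in blobs('t',(215,200,150,70),lo,hi,100,im=b)],[x for x in blobs('s',(310,150,150,100),lo,hi,100,im=a)])
# plate: far (uphill) edge & near edge in top via column profile
for n,f in(('t0','pics/t0.png'),('th','pics/th.png')):
    im=cv2.imread(f).astype(int);r=im[:,:,2]-im[:,:,1]
    print(n,[(c,np.where(r[205:260,c]>60)[0][[0,-1]]+205) for c in(236,249,277,292,319,336)])
```

```text
t 31.7 grasp now [ 0.5727 -0.0558  0.2033] rot [ 0.99  0.01 -0.14] F [-0.2  0.9 -0.7] w 0.0824
-> [-91.0, -150.2, -34.6] [0.1, 7.9, -0.1] rows>= 4.3
s1 [([23, 18, 20, 23, 157], [334.2, 197.8])] s3 [([22, 9, 12, 10, 70], [422.3, 228.2]), ([16, 26, 10, 6, 33], [415.5, 243.6])]
t1 [([22, 43, 9, 9, 76], [325.9, 217.0])] t3 [([21, 36, 10, 10, 80], [245.7, 216.4])]
red [([13, 21, 27, 26, 576], [241.1, 233.6]), ([56, 21, 27, 24, 491], [283.9, 232.1]), ([99, 21, 28, 28, 568], [327.4, 234.2])] [([12, 9, 37, 39, 765], [340.2, 175.0]), ([54, 28, 38, 40, 778], [382.9, 193.8]), ([101, 44, 40, 42, 921], [430.8, 211.9])]
t0 [(236, array([221, 246])), (249, array([221, 245])), (277, array([220, 245])), (292, array([219, 244])), (319, array([218, 243])), (336, array([217, 242]))]
th [(236, array([222, 247])), (249, array([221, 246])), (277, array([220, 245])), (292, array([219, 244])), (319, array([222, 247])), (336, array([221, 246]))]
```

Chock 1 moved up 5 mm while keeper 1 did not, so pipe 1 is now touched within the keeper's slack (±5 mm). In lane 3, chock position 0.562 lies inside the contact range 0.558–0.568. Both pipes are chocked under their keepers. Next are the keepers, starting with keeper 2 over the empty lane. The tool tilts 8°, since equal legs on the slope must tilt with it.

```bash
sed -i 's/for x,y,z,yaw,tilt in wps:/for x,y,z,yaw,tilt,*sp in wps:/; s/\*R.from_matrix(np.diag/*R.from_euler("z",sp[0] if sp else 0,degrees=True)*R.from_matrix(np.diag/' h.py
python3 - <<'E'
from h import *
go((.505,.217,.22,.7,8,90),(.494,.217,.139,.7,8,90))
E
```

```text
t 31.8 grasp now [ 0.5728 -0.056   0.2031] rot [ 0.99  0.01 -0.14] F [ 0.1 -0.1 -0.4] w 0.0901
-> [-67.3, -273.6, -8.3] [0.1, 0.0, -90.2] rows>= 12.6
-> [-67.0, -273.8, 73.4] [0.1, 0.0, -90.2] rows>= 12.6
```

Request:
drive_tool(increments=[0, 0, -25, 0, 0, -7, -1, -67, -273.5, -25, 0, 0, -90.2, -1, -67, -273.5, -25, 0, 0, -90.2, -1, -67, -273.5, -25, 0, 0, -90.2, -1, -67, -273.5, -25, 0, 0, -90.2, -1, -67, -273.5, -25, 0, 0, -90.2, -1, -67, -273.5, -25, 0, 0, -90.2, -1, -67, -273.5, -25, 0, 0, -90.2, -1, -67, -273.5, -25, 0, 0, -90.2, -1, -67, -273.5, -25, 0, 0, -90.2, -1, -67, -273.5, -25, 0, 0, -90.2, -1, -67, -273.5, -25, 0, 0, -90.2, -1])

```text
t: 32.8
tool_pos: [0.5038, 0.2209, 0.2178]
eef_rot: [-2.211, -2.094, 0.157]
wrist_force: [-0.6, 0.1, 0.1]
grip_width: 0.0927
```

Request:
drive_tool(increments=[0, 0, 0, 0, 0, 0, -1, 0, 0, 0, 0, 0, 0, -1])

```text
t: 32.97
tool_pos: [0.504, 0.2204, 0.2178]
eef_rot: [-2.223, -2.082, 0.158]
wrist_force: [0.5, 0.1, 0.2]
grip_width: 0.093
```

Run:
```python
from h import *
go((.494,.217,.16,.7,8,90),(.494,.217,.139,.7,8,90))
```

```text
t 32.97 grasp now [0.5066 0.2204 0.2367] rot [ 0.06  1.   -0.01] F [0.5 0.1 0.2] w 0.093
-> [-3.3, -1.8, 77.7] [0.1, 0.1, -4.5] rows>= 1.9
-> [-3.0, 1.1, 98.5] [0.1, 0.1, -4.5] rows>= 2.4
```

Request:
drive_tool(increments=[-3, -2, 35, 0, 0, -4.5, -1, -3, -1, 70, 0, 0, -4.5, -1, -3, 0.5, 92, 0, 0, -4.5, -1, -3, 1, 98, 0, 0, -4.5, -1, -3, 1, 98, 0, 0, -4.5, -1, -3, 1, 98, 0, 0, -4.5, -0.3], grip_force=40)

```text
t: 33.47
tool_pos: [0.492, 0.2169, 0.1221]
eef_rot: [-2.135, -2.167, 0.15]
wrist_force: [-0.0, 1.0, 1.1]
grip_width: 0.0899
```

Run:
```python
from h import *
go((.494,.217,.139,.7,8,90))
```

```text
t 33.47 grasp now [0.4946 0.2169 0.1409] rot [-0.01  1.   -0.  ] F [-0.   1.   1.1] w 0.0899
-> [0.1, -0.4, 1.9] [0.1, 0.1, 0.1] rows>= 0.0
```

Request:
drive_tool(increments=[0, 0, 0, 0, 0, 0, 1, 0, 0, 0, 0, 0, 0, 1, 0, 0, 0, 0, 0, 0, 1, 0, 0, 0, 0, 0, 0, 1, 0, 0, 0, 0, 0, 0, 1, 0, 0, 0, 0, 0, 0, 1, 0, 0, 0, 0, 0, 0, 1, 0, 0, 0, 0, 0, 0, 1, 0, 0, 0, 0, 0, 0, 1, 0, 0, 0, 0, 0, 0, 1])

```text
t: 34.3
tool_pos: [0.4916, 0.2166, 0.1208]
eef_rot: [-2.133, -2.169, 0.151]
wrist_force: [1.5, 0.1, 0.3]
grip_width: 0.0241
```

Request:
drive_tool(increments=[0, 0, 0, 0, 0, 0, 1, 0, 0, 0, 0, 0, 0, 1, 0, 0, 0, 0, 0, 0, 1, 0, 0, 0, 0, 0, 0, 1])

```text
t: 34.63
tool_pos: [0.4913, 0.2165, 0.1203]
eef_rot: [-2.133, -2.168, 0.152]
wrist_force: [-0.7, -0.1, -4.5]
grip_width: 0.0114
```

Request:
drive_tool(increments=[0, 0, -10, 0, 0, 0, 1, 0, 0, -20, 0, 0, 0, 1, 0, 0, -20, 0, 0, 0, 1])

```text
t: 34.88
tool_pos: [0.4953, 0.217, 0.1433]
eef_rot: [-2.134, -2.17, 0.147]
wrist_force: [-0.0, 0.3, -3.2]
grip_width: 0.0117
```

Run:
```python
from h import *
go((.435,.0,.30,-3.9,0,0),(.435,-.2903,.26,-3.9,0,0),(.435,-.2903,.189,-3.9,0,0))
```

```text
t 34.88 grasp now [0.4979 0.217  0.1621] rot [-0.02  1.   -0.  ] F [-0.   0.3 -3.2] w 0.0117
-> [-216.0, -81.9, -127.8] [-5.9, 6.4, 94.7] rows>= 13.3
-> [-506.2, -81.3, -87.4] [-5.9, 6.4, 94.7] rows>= 13.3
-> [-506.2, -71.8, -17.1] [-5.9, 6.4, 94.7] rows>= 13.3
```

Request:
drive_tool(increments=[0, 0, -41, 0, 0, 0, 1, 0, 0, -82, 0, 0, 0, 1, -20, -20, -120, 0, 0, 5, 1, -216, -82, -128, -5.9, 6.4, 94.7, 1, -216, -82, -128, -5.9, 6.4, 94.7, 1, -216, -82, -128, -5.9, 6.4, 94.7, 1, -216, -82, -128, -5.9, 6.4, 94.7, 1, -216, -82, -128, -5.9, 6.4, 94.7, 1, -216, -82, -128, -5.9, 6.4, 94.7, 1, -216, -82, -128, -5.9, 6.4, 94.7, 1, -216, -82, -128, -5.9, 6.4, 94.7, 1, -216, -82, -128, -5.9, 6.4, 94.7, 1])

```text
t: 35.88
tool_pos: [0.4342, -0.0006, 0.2794]
eef_rot: [-3.061, -0.574, 0.052]
wrist_force: [0.1, 0.8, -3.9]
grip_width: 0.0117
```

Run:
```python
from h import *
go((.435,-.2903,.30,-3.9,0,0))
```

```text
t 35.88 grasp now [ 0.4349 -0.001   0.2984] rot [ 0.93  0.36 -0.03] F [ 0.1  0.8 -3.9] w 0.0117
-> [-104.3, 270.1, -7.6] [-1.5, 2.0, 25.1] rows>= 6.9
```

Request:
drive_tool(increments=[-104.5, 270, -7.5, -1.5, 2, 25.1, 1, -104.5, 270, -7.5, -1.5, 2, 25.1, 1, -104.5, 270, -7.5, -1.5, 2, 25.1, 1, -104.5, 270, -7.5, -1.5, 2, 25.1, 1, -104.5, 270, -7.5, -1.5, 2, 25.1, 1, -104.5, 270, -7.5, -1.5, 2, 25.1, 1, -104.5, 270, -7.5, -1.5, 2, 25.1, 1, -104.5, 270, -7.5, -1.5, 2, 25.1, 1, -104.5, 270, -7.5, -1.5, 2, 25.1, 1])

```text
t: 36.63
tool_pos: [0.4365, -0.2914, 0.28]
eef_rot: [-3.139, 0.099, 0.003]
wrist_force: [0.4, 1.2, -4.1]
grip_width: 0.0119
```

Run:
```python
from h import *
go((.435,-.2903,.25,-3.9,0,0),(.435,-.2903,.189,-3.9,0,0))
b=snap('top','ti.png')[:,:,::-1];a=snap('scene','si.png')[:,:,::-1]
lo,hi=(0,150,50),(8,255,255)
print(blobs('t',(400,140,120,160),lo,hi,30,im=b),blobs('s',(120,60,180,170),lo,hi,30,im=a))
# expected plate corners
g=env.get_obs();p=np.array(g['tool_pos'])+[0,0,.019-.006]
K=keeper(p,np.radians(86.1),0);print(proj('top',K).round(1).tolist(),proj('scene',K).round(1).tolist())
```

```text
t 36.63 grasp now [ 0.4366 -0.2914  0.299 ] rot [ 1.   -0.06 -0.  ] F [ 0.4  1.2 -4.1] w 0.0119
-> [-1.5, -1.0, 49.0] [-0.1, 0.1, 0.3] rows>= 1.2
-> [-1.4, -0.9, 110.0] [-0.1, 0.1, 0.3] rows>= 2.6
[] [([85, 1, 40, 40, 551], [224.0, 78.2])]
[[467.0, 264.7], [467.6, 233.9], [497.0, 235.0], [496.6, 265.7], [485.1, 259.8], [485.4, 241.3], [490.4, 241.5], [490.1, 259.9]] [[242.8, 71.3], [224.4, 85.0], [203.4, 76.7], [222.1, 63.6], [227.9, 59.3], [216.9, 67.0], [213.4, 65.7], [224.5, 58.1]]
```

Request:
drive_tool(increments=[-1.5, -1, 35, 0, 0, 0, 1, -1.5, -1, 65, 0, 0, 0, 1, -1.5, -1, 90, 0, 0, 0, 1, -1.5, -1, 104, 0, 0, 0, 1, -1.5, -1, 106, 0, 0, 0, 1, -1.5, -1, 106, 0, 0, 0, 1])

```text
t: 37.23
tool_pos: [0.4357, -0.288, 0.1748]
eef_rot: [-3.14, 0.093, 0.001]
wrist_force: [-0.7, -0.4, -3.5]
grip_width: 0.0118
```

Request:
drive_tool(increments=[0, 0, 2, 0, 0, 0, 1, 0, 0, 3, 0, 0, 0, 1, 0, 0, 3, 0, 0, 0, 1])

```text
t: 37.48
tool_pos: [0.4358, -0.2888, 0.1725]
eef_rot: [3.14, -0.094, 0.001]
wrist_force: [-0.3, 0.0, -4.5]
grip_width: 0.0119
```

Request:
drive_tool(increments=[0, 0, 2, 0, 0, 0, 1, 0, 0, 3, 0, 0, 0, 1, 0, 0, 3, 0, 0, 0, 1])

```text
t: 37.73
tool_pos: [0.4354, -0.2887, 0.1683]
eef_rot: [-3.14, 0.095, 0.001]
wrist_force: [-0.4, -0.6, -4.2]
grip_width: 0.0118
```

Request:
drive_tool(increments=[0, 0, 2, 0, 0, 0, 1, 0, 0, 3, 0, 0, 0, 1, 0, 0, 3, 0, 0, 0, 1])

```text
t: 37.98
tool_pos: [0.4356, -0.2888, 0.1662]
eef_rot: [3.14, -0.095, -0.0]
wrist_force: [-2.6, 1.9, 4.1]
grip_width: 0.012
```

Request:
drive_tool(increments=[0, 0, 2, 0, 0, 0, 1, 0, 0, 2, 0, 0, 0, 1])

```text
t: 38.15
tool_pos: [0.4356, -0.2889, 0.1661]
eef_rot: [3.139, -0.095, 0.001]
wrist_force: [-11.6, 7.2, 22.7]
grip_width: 0.0117
```

Request:
drive_tool(increments=[0, 0, -3, 0, 0, 0, 1, 0, 0, -3, 0, 0, 0, -0.2, 0, 0, -3, 0, 0, 0, -0.2, 0, 0, -3, 0, 0, 0, -0.2, 0, 0, -3, 0, 0, 0, -0.2, 0, 0, -3, 0, 0, 0, -0.2, 0, 0, -40, 0, 0, 0, -0.4, 0, 0, -80, 0, 0, 0, -1, 0, 0, -115, 0, 0, 0, -1, 0, 0, -115, 0, 0, 0, -1])

```text
t: 38.98
tool_pos: [0.4366, -0.2895, 0.2858]
eef_rot: [3.136, -0.095, 0.01]
wrist_force: [0.5, 0.1, 1.3]
grip_width: 0.0671
```

Run:
```python
from h import *
go((.494,.1,.30,.7,8,90),(.505,.3415,.25,.7,8,90))
b=snap('top','tj.png')[:,:,::-1];a=snap('scene','sj.png')[:,:,::-1]
lo,hi=(0,150,50),(8,255,255)
print(blobs('s',(120,60,180,170),lo,hi,30,im=a))
K=keeper([.4355,-.289,.182],np.radians(86.1),0);print(proj('scene',K).round(1).tolist())
print('s1',blobs('s',(300,170,60,70),im=a),'s3',blobs('s',(395,215,50,60),im=a))
```

```text
t 38.98 grasp now [ 0.4365 -0.2894  0.3048] rot [ 1.   -0.06  0.01] F [0.5 0.1 1.3] w 0.0671
-> [31.1, -392.1, 3.1] [6.6, -6.7, -94.0] rows>= 13.2
-> [27.2, -634.0, 52.0] [6.6, -6.7, -94.0] rows>= 15.3
[([94, 34, 38, 39, 571], [232.8, 109.9])]
[[249.1, 104.9], [232.4, 118.8], [212.8, 110.4], [229.8, 97.1], [235.5, 94.6], [225.5, 102.5], [222.3, 101.2], [232.3, 93.4]]
s1 [([23, 18, 20, 23, 157], [334.2, 197.8])] s3 [([22, 9, 12, 10, 70], [422.3, 228.2]), ([16, 26, 10, 6, 32], [415.5, 243.7])]
```

Keeper 2 hangs on the rail (its red box matches the projected pose) and the chocks are unmoved. Next is keeper 3.

Request:
drive_tool(increments=[27, -634, 20, 6.6, -6.7, -94, -1, 27, -634, 20, 6.6, -6.7, -94, -1, 27, -634, 20, 6.6, -6.7, -94, -1, 27, -634, 20, 6.6, -6.7, -94, -1, 27, -634, 20, 6.6, -6.7, -94, -1, 27, -634, 20, 6.6, -6.7, -94, -1, 27, -634, 20, 6.6, -6.7, -94, -1, 27, -634, 20, 6.6, -6.7, -94, -1, 27, -634, 30, 6.6, -6.7, -94, -1, 27, -634, 40, 6.6, -6.7, -94, -1, 27, -634, 50, 6.6, -6.7, -94, -1, 27, -634, 50, 6.6, -6.7, -94, -1])

```text
t: 40.08
tool_pos: [0.486, 0.2094, 0.2471]
eef_rot: [-2.283, -2.005, 0.146]
wrist_force: [1.1, -1.1, -0.2]
grip_width: 0.0927
```

Request:
drive_tool(increments=[0, 0, 0, 0, 0, 0, -1])

```text
t: 40.17
tool_pos: [0.4858, 0.2126, 0.2451]
eef_rot: [-2.275, -2.01, 0.149]
wrist_force: [0.7, -0.1, -0.2]
grip_width: 0.0932
```

Run:
```python
from h import *
go((.503,.341,.22,.7,8,90),(.4935,.341,.140,.7,8,90))
```

```text
t 40.17 grasp now [0.4885 0.2123 0.2639] rot [ 0.12  0.99 -0.01] F [ 0.7 -0.1 -0.2] w 0.0932
-> [129.5, 4.8, 42.9] [-0.1, -0.7, -7.7] rows>= 3.3
-> [128.8, 6.8, 123.5] [-0.1, -0.7, -7.7] rows>= 4.3
```

Request:
drive_tool(increments=[40, 2, 0, 0, -0.7, -5, -1, 80, 4, 10, 0, -0.7, -7.7, -1, 115, 5, 25, 0, -0.7, -7.7, -1, 129.5, 5, 43, 0, -0.7, -7.7, -1, 129.5, 5, 43, 0, -0.7, -7.7, -1, 129.5, 5, 43, 0, -0.7, -7.7, -1])

```text
t: 40.67
tool_pos: [0.5025, 0.3354, 0.2024]
eef_rot: [-2.149, -2.15, 0.153]
wrist_force: [0.1, -1.2, 1.1]
grip_width: 0.0932
```

Run:
```python
from h import *
go((.4935,.341,.140,.7,8,90))
```

```text
t 40.67 grasp now [0.5051 0.3354 0.2212] rot [-0.  1. -0.] F [ 0.1 -1.2  1.1] w 0.0932
-> [5.7, -0.2, 82.1] [-0.0, 0.0, -0.7] rows>= 2.0
```

Request:
drive_tool(increments=[4, 0, 35, 0, 0, -0.5, -1, 4, 0, 65, 0, 0, -0.5, -1, 4, 0, 80, 0, 0, -0.5, -1, 4, 0, 82, 0, 0, -0.5, -1, 4, 0, 82, 0, 0, -0.5, -1])

```text
t: 41.08
tool_pos: [0.4923, 0.3388, 0.1241]
eef_rot: [-2.142, -2.158, 0.147]
wrist_force: [-0.8, 0.0, 1.3]
grip_width: 0.0931
```

Run:
```python
from h import *
go((.4935,.341,.140,.7,8,90))
```

```text
t 41.08 grasp now [0.4949 0.3387 0.1429] rot [-0.01  1.    0.  ] F [-0.8  0.   1.3] w 0.0931
-> [2.2, -1.0, 3.0] [0.1, -0.1, -0.3] rows>= 0.1
```

Request:
drive_tool(increments=[1, -1, 1, 0, 0, 0, 1, 1, -1, 1, 0, 0, 0, 1, 1, -1, 1, 0, 0, 0, 1, 1, -1, 1, 0, 0, 0, 1, 1, -1, 1, 0, 0, 0, 1, 1, -1, 1, 0, 0, 0, 1, 1, -1, 1, 0, 0, 0, 1, 1, -1, 1, 0, 0, 0, 1, 1, -1, 1, 0, 0, 0, 1, 1, -1, 1, 0, 0, 0, 1, 1, -1, 1, 0, 0, 0, 1, 1, -1, 1, 0, 0, 0, 1])

```text
t: 42.08
tool_pos: [0.491, 0.3405, 0.1226]
eef_rot: [-2.141, -2.159, 0.146]
wrist_force: [-0.1, 0.7, -0.3]
grip_width: 0.0173
```

Request:
drive_tool(increments=[0, 0, 0, 0, 0, 0, 1, 0, 0, 0, 0, 0, 0, 1, 0, 0, -5, 0, 0, 0, 1, 0, 0, -12, 0, 0, 0, 1, 0, 0, -20, 0, 0, 0, 1])

```text
t: 42.5
tool_pos: [0.4936, 0.3404, 0.1428]
eef_rot: [-2.141, -2.158, 0.147]
wrist_force: [0.6, -0.4, -5.1]
grip_width: 0.0118
```

Run:
```python
from h import *
go((.523,.0,.30,-3.9,0,0),(.523,-.2963,.30,-3.9,0,0))
a=snap('scene','sk.png')[:,:,::-1]
print('s1',blobs('s',(300,170,60,70),im=a),'s3',blobs('s',(395,215,50,60),im=a))
```

```text
t 42.5 grasp now [0.4962 0.3404 0.1616] rot [-0.01  1.    0.  ] F [ 0.6 -0.4 -5.1] w 0.0118
-> [-340.4, 7.5, -141.0] [-6.1, 6.4, 94.2] rows>= 13.2
-> [-636.7, 5.1, -141.0] [-6.1, 6.4, 94.2] rows>= 15.6
s1 [([23, 18, 20, 23, 147], [334.3, 197.9])] s3 [([22, 9, 12, 10, 74], [422.6, 227.9]), ([16, 26, 10, 6, 33], [415.5, 243.6])]
```

Request:
drive_tool(increments=[0, 0, -40, 0, 0, 0, 1, 0, 0, -80, 0, 0, 0, 1, 0, 0, -120, 0, 0, 0, 1, -340, 7.5, -141, -6.1, 6.4, 94.2, 1, -340, 7.5, -141, -6.1, 6.4, 94.2, 1, -340, 7.5, -141, -6.1, 6.4, 94.2, 1, -340, 7.5, -141, -6.1, 6.4, 94.2, 1, -340, 7.5, -141, -6.1, 6.4, 94.2, 1, -340, 7.5, -141, -6.1, 6.4, 94.2, 1, -340, 7.5, -141, -6.1, 6.4, 94.2, 1, -340, 7.5, -141, -6.1, 6.4, 94.2, 1, -340, 7.5, -141, -6.1, 6.4, 94.2, 1])

```text
t: 43.55
tool_pos: [0.5229, -0.0045, 0.2816]
eef_rot: [-3.032, -0.688, 0.05]
wrist_force: [1.2, 0.1, -3.9]
grip_width: 0.0119
```

Run:
```python
from h import *
go((.523,-.2963,.30,-3.9,0,0))
a=snap('scene','sl.png')[:,:,::-1]
print('s1',blobs('s',(300,170,60,70),im=a),'s3',blobs('s',(395,205,50,70),im=a))
```

```text
t 43.55 grasp now [ 0.5236 -0.0049  0.3006] rot [ 0.9   0.43 -0.02] F [ 1.2  0.1 -3.9] w 0.0119
-> [-125.8, 263.2, -6.4] [-1.8, 1.9, 29.5] rows>= 7.0
s1 [([23, 18, 20, 23, 158], [334.1, 197.8])] s3 [([0, 3, 7, 4, 13], [397.8, 209.6]), ([22, 19, 12, 10, 70], [422.3, 228.1]), ([16, 36, 10, 6, 31], [415.7, 243.8])]
```

Request:
drive_tool(increments=[-126, 263, -6.5, -1.8, 1.9, 29.5, 1, -126, 263, -6.5, -1.8, 1.9, 29.5, 1, -126, 263, -6.5, -1.8, 1.9, 29.5, 1, -126, 263, -6.5, -1.8, 1.9, 29.5, 1, -126, 263, -6.5, -1.8, 1.9, 29.5, 1, -126, 263, -6.5, -1.8, 1.9, 29.5, 1, -126, 263, -6.5, -1.8, 1.9, 29.5, 1, -126, 263, -6.5, -1.8, 1.9, 29.5, 1, -126, 263, -6.5, -1.8, 1.9, 29.5, 1])

```text
t: 44.35
tool_pos: [0.5257, -0.2925, 0.2791]
eef_rot: [-3.138, 0.094, 0.005]
wrist_force: [-0.0, 1.4, -4.0]
grip_width: 0.0115
```

Request:
drive_tool(increments=[0, 0, 0, 0, 0, 0, 1])

```text
t: 44.43
tool_pos: [0.526, -0.2908, 0.2795]
eef_rot: [-3.138, 0.091, 0.004]
wrist_force: [-0.1, 0.1, -3.7]
grip_width: 0.0117
```

Run:
```python
from h import *
go((.524,-.2963,.195,-3.9,0,0))
```

```text
t 44.43 grasp now [ 0.526  -0.2908  0.2985] rot [ 1.   -0.06 -0.  ] F [-0.1  0.1 -3.7] w 0.0117
-> [-1.4, 5.9, 103.5] [-0.1, 0.1, 0.6] rows>= 2.5
```

Request:
drive_tool(increments=[-1, 4, 35, 0, 0, 0.5, 1, -1, 4, 65, 0, 0, 0.5, 1, -1, 4, 90, 0, 0, 0.5, 1, -1, 4, 103, 0, 0, 0.5, 1, -1, 4, 106, 0, 0, 0.5, 1, -1, 4, 106, 0, 0, 0.5, 1])

```text
t: 44.93
tool_pos: [0.5246, -0.2941, 0.1738]
eef_rot: [-3.138, 0.104, 0.004]
wrist_force: [-0.5, 0.2, -3.1]
grip_width: 0.0118
```

Request:
drive_tool(increments=[0, 0, 2, 0, 0, 0, 1, 0, 0, 4, 0, 0, 0, 1, 0, 0, 4, 0, 0, 0, 1])

```text
t: 45.18
tool_pos: [0.5247, -0.295, 0.1705]
eef_rot: [-3.139, 0.106, 0.001]
wrist_force: [1.3, -0.0, -4.0]
grip_width: 0.0116
```

Request:
drive_tool(increments=[0, 0, 2, 0, 0, 0, 1, 0, 0, 3, 0, 0, 0, 1, 0, 0, 3, 0, 0, 0, 1])

```text
t: 45.43
tool_pos: [0.5249, -0.2951, 0.1683]
eef_rot: [-3.139, 0.106, 0.0]
wrist_force: [-0.7, 2.3, 7.1]
grip_width: 0.0118
```

Contact. I release it, rise and go to keeper 1.

Request:
drive_tool(increments=[0, 0, -2, 0, 0, 0, 1, 0, 0, -2, 0, 0, 0, -0.2, 0, 0, -2, 0, 0, 0, -0.2, 0, 0, -2, 0, 0, 0, -0.2, 0, 0, -2, 0, 0, 0, -0.2, 0, 0, -2, 0, 0, 0, -0.2, 0, 0, -40, 0, 0, 0, -0.4, 0, 0, -80, 0, 0, 0, -1, 0, 0, -115, 0, 0, 0, -1, 0, 0, -115, 0, 0, 0, -1])

```text
t: 46.27
tool_pos: [0.5257, -0.2958, 0.2895]
eef_rot: [3.137, -0.106, 0.009]
wrist_force: [0.5, -0.1, 0.3]
grip_width: 0.0674
```

Run:
```python
from h import *
go((.497,.093,.23,.7,8,90))
a=snap('scene','sm.png')[:,:,::-1];b=snap('top','tm.png')[:,:,::-1]
lo,hi=(0,150,50),(8,255,255)
print(blobs('s',(120,60,180,170),lo,hi,30,im=a),[proj('scene',keeper(g,np.radians(86.1),0))[:4].round(0).tolist() for g in([.4355,-.289,.182],[.525,-.295,.182])])
print('s1',blobs('s',(300,170,60,70),im=a),'s3',blobs('s',(395,205,50,70),im=a))
print('pipe3 brown top',blobs('t',(222,200,48,50),(5,40,40),(20,140,160),20,im=b),'scene',blobs('s',(400,190,70,60),(5,40,40),(20,140,160),20,im=a))
print('red1',blobs('t',(300,200,60,60),lo,hi,30,im=b),blobs('s',(310,150,60,60),lo,hi,30,im=a))
```

```text
t 46.27 grasp now [ 0.5256 -0.2958  0.3085] rot [ 1.   -0.07  0.01] F [ 0.5 -0.1  0.3] w 0.0674
-> [-58.1, -386.0, 76.9] [6.5, -6.7, -94.4] rows>= 13.3
[([72, 34, 60, 57, 1215], [221.6, 118.8])] [[[249.0, 105.0], [232.0, 119.0], [213.0, 110.0], [230.0, 97.0]], [[229.0, 121.0], [211.0, 137.0], [191.0, 127.0], [210.0, 113.0]]]
s1 [([23, 18, 20, 23, 157], [334.2, 197.8])] s3 [([0, 3, 7, 4, 13], [397.8, 209.6]), ([22, 19, 12, 10, 70], [422.3, 228.1]), ([16, 36, 10, 6, 31], [415.7, 243.8])]
pipe3 brown top [([4, 13, 38, 28, 496], [243.1, 232.7])] scene [([7, 13, 44, 34, 753], [428.5, 217.9])]
red1 [([14, 21, 28, 27, 518], [327.5, 234.2])] [([12, 9, 37, 39, 762], [340.3, 175.0])]
```

Request:
drive_tool(increments=[-58, -386, 20, 6.5, -6.7, -94.4, -1, -58, -386, 20, 6.5, -6.7, -94.4, -1, -58, -386, 20, 6.5, -6.7, -94.4, -1, -58, -386, 20, 6.5, -6.7, -94.4, -1, -58, -386, 20, 6.5, -6.7, -94.4, -1, -58, -386, 20, 6.5, -6.7, -94.4, -1, -58, -386, 20, 6.5, -6.7, -94.4, -1, -58, -386, 30, 6.5, -6.7, -94.4, -1, -58, -386, 45, 6.5, -6.7, -94.4, -1, -58, -386, 60, 6.5, -6.7, -94.4, -1, -58, -386, 77, 6.5, -6.7, -94.4, -1, -58, -386, 77, 6.5, -6.7, -94.4, -1])

```text
t: 47.37
tool_pos: [0.4908, 0.0952, 0.2]
eef_rot: [-2.285, -1.996, 0.151]
wrist_force: [0.8, -0.5, -0.6]
grip_width: 0.0927
```

Request:
drive_tool(increments=[0, 0, 0, 0, 0, 0, -1])

```text
t: 47.45
tool_pos: [0.4918, 0.0945, 0.2026]
eef_rot: [-2.287, -1.996, 0.148]
wrist_force: [0.2, -0.5, -0.3]
grip_width: 0.0931
```

Run:
```python
from h import *
go((.4855,.0925,.1425,.7,8,90))
```

```text
t 47.45 grasp now [0.4945 0.0943 0.2215] rot [ 0.13  0.99 -0.01] F [ 0.2 -0.5 -0.3] w 0.0931
-> [-2.7, 2.6, 79.4] [-0.1, -0.8, -8.4] rows>= 1.9
```

Request:
drive_tool(increments=[-2, 2, 10, 0, -0.5, -7, -1, -2.5, 2.5, 40, 0, -0.8, -8.4, -1, -2.5, 2.5, 68, 0, -0.8, -8.4, -1, -2.5, 2.5, 79, 0, -0.8, -8.4, -1, -2.5, 2.5, 79, 0, -0.8, -8.4, -1, -2.5, 2.5, 79, 0, -0.8, -8.4, -1])

```text
t: 47.95
tool_pos: [0.4843, 0.0922, 0.1273]
eef_rot: [-2.149, -2.152, 0.147]
wrist_force: [-0.4, -0.3, 0.2]
grip_width: 0.0928
```

Run:
```python
from h import *
go((.4855,.0925,.1415,.7,8,90))
```

```text
t 47.95 grasp now [0.4869 0.0922 0.1461] rot [-0.  1.  0.] F [-0.4 -0.3  0.2] w 0.0928
-> [0.3, -0.8, 4.8] [0.2, -0.1, -0.6] rows>= 0.1
```

Request:
drive_tool(increments=[0, -1, 2.5, 0, 0, -0.5, 1, 0, -1, 2.5, 0, 0, -0.5, 1, 0, -1, 2.5, 0, 0, -0.5, 1, 0, -1, 2.5, 0, 0, -0.5, 1, 0, -1, 2.5, 0, 0, -0.5, 1, 0, -1, 2.5, 0, 0, -0.5, 1, 0, -1, 2.5, 0, 0, -0.5, 1, 0, -1, 2.5, 0, 0, -0.5, 1, 0, -1, 2.5, 0, 0, -0.5, 1, 0, -1, 2.5, 0, 0, -0.5, 1, 0, -1, 2.5, 0, 0, -0.5, 1, 0, -1, 2.5, 0, 0, -0.5, 1])

```text
t: 48.95
tool_pos: [0.4828, 0.0923, 0.1242]
eef_rot: [-2.136, -2.164, 0.147]
wrist_force: [-0.7, -0.4, -0.3]
grip_width: 0.0176
```

Request:
drive_tool(increments=[0, 0, 0, 0, 0, 0, 1, 0, 0, 0, 0, 0, 0, 1, 0, 0, -5, 0, 0, 0, 1, 0, 0, -12, 0, 0, 0, 1, 0, 0, -20, 0, 0, 0, 1])

```text
t: 49.37
tool_pos: [0.4853, 0.0923, 0.1436]
eef_rot: [-2.136, -2.164, 0.148]
wrist_force: [0.1, 0.3, -3.6]
grip_width: 0.0117
```

Request:
drive_tool(increments=[0, 0, -40, 0, 0, 0, 1, 0, 0, -80, 0, 0, 0, 1, 0, 0, -120, 0, 0, 0, 1, 0, 0, -120, 0, 0, 0, 1])

```text
t: 49.7
tool_pos: [0.5038, 0.0925, 0.2707]
eef_rot: [-2.14, -2.168, 0.136]
wrist_force: [1.8, 0.2, -2.7]
grip_width: 0.0116
```

Run:
```python
from h import *
go((.612,-.05,.30,-3.9,0,0),(.612,-.302,.30,-3.9,0,0))
a=snap('scene','sn.png')[:,:,::-1]
print('s1',blobs('s',(300,165,60,75),im=a),'s3',blobs('s',(395,205,50,70),im=a))
print('pipes',blobs('s',(310,150,160,100),(5,40,40),(20,140,160),60,im=a))
```

```text
t 49.7 grasp now [0.5062 0.0925 0.2896] rot [-0.01  1.    0.  ] F [ 1.8  0.2 -2.7] w 0.0116
-> [-143.8, 104.2, -24.2] [-5.7, 5.9, 94.5] rows>= 13.2
-> [-395.8, 100.9, -24.4] [-5.7, 5.9, 94.5] rows>= 13.2
s1 [([23, 23, 20, 23, 155], [334.0, 197.9])] s3 [([0, 3, 7, 4, 13], [397.8, 209.6]), ([22, 19, 12, 10, 70], [422.3, 228.1]), ([16, 36, 10, 6, 31], [415.7, 243.8])]
pipes [([12, 18, 40, 28, 682], [341.3, 181.1]), ([97, 53, 44, 33, 752], [428.5, 217.9])]
```

Request:
drive_tool(increments=[-396, 101, -35, -5.7, 5.9, 94.5, 1, -396, 101, -35, -5.7, 5.9, 94.5, 1, -396, 101, -35, -5.7, 5.9, 94.5, 1, -396, 101, -35, -5.7, 5.9, 94.5, 1, -396, 101, -35, -5.7, 5.9, 94.5, 1, -396, 101, -35, -5.7, 5.9, 94.5, 1, -396, 101, -35, -5.7, 5.9, 94.5, 1, -396, 101, -35, -5.7, 5.9, 94.5, 1, -396, 101, -35, -5.7, 5.9, 94.5, 1, -396, 101, -35, -5.7, 5.9, 94.5, 1, -396, 101, -35, -5.7, 5.9, 94.5, 1, -396, 101, -35, -5.7, 5.9, 94.5, 1])

```text
t: 50.75
tool_pos: [0.6113, -0.3042, 0.2799]
eef_rot: [-3.128, -0.123, 0.034]
wrist_force: [0.2, 1.0, -3.5]
grip_width: 0.0116
```

Request:
drive_tool(increments=[0, 0, 0, 0, 0, 0, 1, 0, 0, 0, 0, 0, 0, 1])

```text
t: 50.92
tool_pos: [0.6113, -0.3021, 0.2817]
eef_rot: [-3.128, -0.142, 0.033]
wrist_force: [-0.8, -0.2, -4.2]
grip_width: 0.0118
```

Run:
```python
from h import *
go((.6125,-.302,.195,-3.9,0,0))
```

```text
t 50.92 grasp now [ 0.6117 -0.3022  0.3007] rot [ 1.    0.09 -0.02] F [-0.8 -0.2 -4.2] w 0.0118
-> [3.3, 1.2, 105.6] [-0.5, 1.2, 9.1] rows>= 2.5
```

Request:
drive_tool(increments=[1, 0, 0, -0.3, 0.6, 5, 1, 1, 0, 0, -0.5, 1.2, 9.1, 1, 2, 0.5, 35, -0.5, 1.2, 9.1, 1, 3, 1, 65, -0.5, 1.2, 9.1, 1, 3, 1, 90, -0.5, 1.2, 9.1, 1, 3, 1, 104, -0.5, 1.2, 9.1, 1, 3, 1, 107, -0.5, 1.2, 9.1, 1, 3, 1, 107, -0.5, 1.2, 9.1, 1])

```text
t: 51.58
tool_pos: [0.6127, -0.3019, 0.1758]
eef_rot: [3.14, -0.109, 0.001]
wrist_force: [-1.0, -0.1, -3.4]
grip_width: 0.0116
```

Request:
drive_tool(increments=[0, 0, 2, 0, 0, 0, 1, 0, 0, 4, 0, 0, 0, 1, 0, 0, 4, 0, 0, 0, 1])

```text
t: 51.83
tool_pos: [0.6131, -0.3024, 0.1732]
eef_rot: [3.138, -0.112, 0.005]
wrist_force: [0.0, -0.2, -4.7]
grip_width: 0.0117
```

Request:
drive_tool(increments=[0, 0, 2, 0, 0, 0, 1, 0, 0, 3, 0, 0, 0, 1, 0, 0, 3, 0, 0, 0, 1])

```text
t: 52.08
tool_pos: [0.6128, -0.3022, 0.1691]
eef_rot: [3.139, -0.113, 0.003]
wrist_force: [0.3, 0.7, -4.4]
grip_width: 0.0116
```

Request:
drive_tool(increments=[0, 0, 2, 0, 0, 0, 1, 0, 0, 3, 0, 0, 0, 1, 0, 0, 3, 0, 0, 0, 1])

```text
t: 52.33
tool_pos: [0.6131, -0.3023, 0.1684]
eef_rot: [3.138, -0.113, 0.006]
wrist_force: [-4.3, 2.1, 12.5]
grip_width: 0.0118
```

Contact. I release it, rise, move aside and check everything.

Request:
drive_tool(increments=[0, 0, -2, 0, 0, 0, 1, 0, 0, -2, 0, 0, 0, -0.2, 0, 0, -2, 0, 0, 0, -0.2, 0, 0, -2, 0, 0, 0, -0.2, 0, 0, -2, 0, 0, 0, -0.2, 0, 0, -2, 0, 0, 0, -0.2, 0, 0, -40, 0, 0, 0, -0.4, 0, 0, -80, 0, 0, 0, -0.4, 0, 0, -115, 0, 0, 0, -0.4, -100, 50, -150, 0, 0, 0, -0.4, -250, 130, -150, 0, 0, 0, -0.4, -250, 130, -150, 0, 0, 0, -0.4])

```text
t: 53.33
tool_pos: [0.4988, -0.3506, 0.302]
eef_rot: [3.138, -0.111, 0.004]
wrist_force: [0.3, -1.2, -0.3]
grip_width: 0.065
```

Request:
drive_tool(increments=[-200, 80, 0, 0, 0, 0, -0.4, -200, 80, 0, 0, 0, 0, -0.4, -200, 80, 0, 0, 0, 0, -0.4, -200, 80, 0, 0, 0, 0, -0.4, -200, 80, 0, 0, 0, 0, -0.4, -200, 80, 0, 0, 0, 0, -0.4])

```text
t: 53.83
tool_pos: [0.2901, -0.417, 0.3014]
eef_rot: [3.137, -0.118, 0.002]
wrist_force: [0.8, 0.2, 0.3]
grip_width: 0.0652
```

Run:
```python
from h import *
o=env.get_obs();print(o['t'],o['tool_pos'].round(3),o['wrist_force'].round(1))
a=snap('scene','so.png')[:,:,::-1];b=snap('top','to.png')[:,:,::-1]
lo,hi=(0,150,50),(8,255,255)
print('red',blobs('t',(215,140,300,150),lo,hi,30,im=b))
A=cv2.resize(a[80:280,160:470],None,fx=2.55,fy=2.55,interpolation=cv2.INTER_CUBIC)
B=np.zeros((0,0))
c=b[160:290,215:510];B=cv2.resize(c,(790,348),interpolation=cv2.INTER_CUBIC)
V=np.vstack([A[:,:790],B]);V=cv2.resize(V,None,fx=.69,fy=.69);print(V.shape);cv2.imwrite('pics/fin.png',V)
g=cv2.imread('pics/t0.png').astype(int);d=np.abs(g-b.astype(int)).max(2)
for n,bx in(('can',(352,115,30,35)),('offcut',(270,128,50,30)),('wrench',(395,132,50,18))):
    x,y,w,h=bx;print(n,'changed px',(d[y:y+h,x:x+w]>40).sum())
```

```text
53.8333 [ 0.29  -0.417  0.301] [0.8 0.2 0.3]
red [([235, 30, 31, 28, 686], [466.7, 183.4]), ([234, 61, 31, 28, 690], [466.0, 214.4]), ([233, 93, 31, 29, 682], [465.3, 247.2])]
(592, 545, 3)
can changed px 0
offcut changed px 0
wrench changed px 0
```

View pics/fin.png

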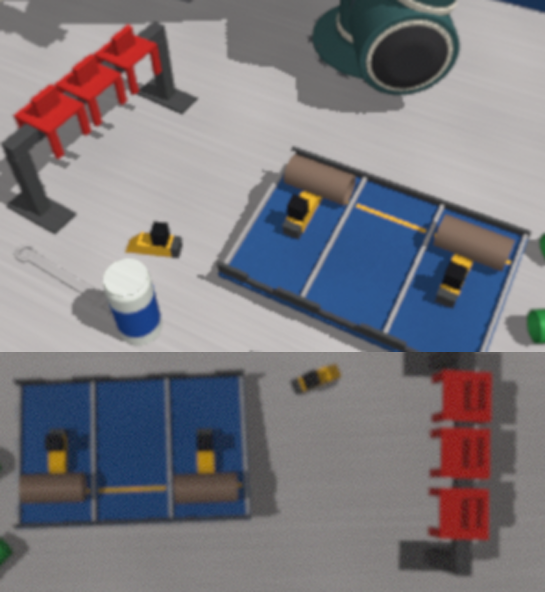

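The final picture shows both pipes square on their lines against flat chocks, and three keepers level and side by side on the rail. The can, wrench and offcut are unchanged. I compare chock positions once more and hand in.

Run:
```python
from h import *
a=snap('scene')[:,:,::-1];b=snap('top')[:,:,::-1]
print('s1',blobs('s',(300,165,60,75),im=a),'s3',blobs('s',(405,220,40,40),im=a))
print('pipes',blobs('t',(215,200,150,60),(5,40,40),(20,140,160),60,im=b))
print(env.sign_off())
```

```text
s1 [([23, 23, 20, 23, 153], [334.0, 197.9])] s3 [([12, 4, 12, 10, 70], [422.3, 228.1]), ([6, 21, 10, 6, 31], [415.7, 243.8])]
pipes [([11, 12, 38, 29, 502], [243.3, 232.5]), ([94, 17, 37, 24, 472], [326.1, 232.7]), ([53, 32, 37, 4, 92], [286.6, 233.8])]
the job is handed in; nothing more can be done
None
```

I chocked both pipes (lanes 1 and 3; lane 2 was empty) under their keepers, then hung all three keepers on the stow rail. I handed the job in at about 54 s, and no verdict was reported.

**What went wrong:** Both chocks swung toe-up in the jaws while being carried. I set each one flat on the slope, gripped it again there and slid it up to its pipe. The first try in lane 1 also pushed keeper 1 about 11 mm uphill before its chock was in place.

**Last checks:**
- **Keepers:** all three hang level and side by side, evenly spaced in the top view.
- **Pipes and chocks:** in the last pictures both pipes lie square at their yellow lines with a flat chock at mid-length. Neither chock moved after its keeper came off.
- **Bystanders:** the can, wrench and offcut show no change from the first picture.

**Not measured directly:** while the keepers still stood, I inferred the chock-to-pipe contact from the tool position and each keeper's 5 mm slack. No contact force showed it clearly. Before I took keeper 1 off, I pushed its chock 5 mm further to be sure.

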